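Still the swinging drip hook and hang the parts basket on it

TASK

Pick up the wire basket of rinsed machine parts by the black sleeve on its handle and, keeping it level, bring the handle's bare bar gently against the shank of the swinging drip-stand hook until the hook has come to rest leaning on the bar. Then slide the bar down the shank into the hook's throat, between the bar's two collars, pull it down, still level, until the hook carries a steady 7 N or so (the basket's own weight included) for a second to prove it is home, and then leave the basket hanging plumb and still on the hook. Touch the hook with nothing but the basket, never bang or press it hard, and leave the other things on the table where they are.

Things in the scene. Friction and masses are not known exactly. Their poses are not given: they have to be found in the camera images.
- grip (a point): Centre of the black sleeve to grasp on the loose wire basket: 48 mm long (x), 14 wide (y), 34 high (z). Basket axes: x along the handle bar from the sleeve to the far end, z up. The sleeve centre is 140 mm above the basket's underside, 85 mm in -x from the basket's middle; nothing is under or beside it. The basket weighs 0.2 to 0.33 kg.
- bar_mid (a point): Middle of the basket's bare handle bar (basket axes; 85 mm in +x from grip, same height), where the hook belongs: round steel bar, 8 mm thick, along x, between two collars 16 mm across, their inner faces 21 mm either side of this point. Posts 6 mm thick at x = -52 and +52 mm carry it; 102 mm of free height is left under it for the hook.
- basket: The same loose wire basket; origin at the centre of its underside, basket axes. The basket proper is 110 mm (x) by 76 mm (y), its rim 34 mm above the underside.
- pivot (a point): Pin from which the hook hangs, at the tip of the fixed drip stand's boom, 385 mm above the table. Stand axes: x along the boom to the post 180 mm behind the pin; y to the hook's open side (the mouth, where the bar enters 92 to 132 mm below the pin); z up. The boom is 16 mm square, its underside 396 mm up. Below: a tray 16 mm high. The bar is to lie along the stand's x, the sleeve on the -x side.
- hanger_eye (a point): Eye of the drop hanger on the pin: a J hook of 7 mm round steel, 0.14 kg in all, swinging freely about the stand's x axis. Its axes are the stand's when plumb and tilt with it. Centre line (y,z), mm: (0,0) (0,-45) (-12,-68), straight shank to (-12,-175-d), half circle of radius 12 round (0,-175-d) to (12,-175-d), (12,-158-d), tip (18,-146-d).
- hanger (a joint): Swing angle, rad: 0 plumb, positive when the hook has gone to the stand's +y (open) side; stops at +-0.7; starts swinging 0.18 to 0.30 rad, 0.8 s a swing, and does not die down by itself in time. The drop d of the hook is clamped anywhere from 0 to 14 mm and is not measured: find it by feel. A seated bar's middle is at (0, 0, -179.5 - d) of the hanger.
- meter: Loose white multimeter, 130 x 72 x 43 mm, to be left alone; origin under its centre.
- cup_a: Loose brown cup, 70 mm across, 72 mm high, to be left alone; origin under its centre.
- cup_b: A second such cup, to be left alone.
- screwdriver: Loose screwdriver lying on the table, to be left alone.
- pliers: Loose pliers lying on the table, 150 mm long, to be left alone.
- adapter: Loose black power adapter, 75 x 50 x 32 mm, to be left alone; origin under its centre.
- saucer: Loose white saucer, 120 mm across, to be left alone; origin under its centre.
Things that resemble listed ones, but are neither listed nor needed, are in the scene too. There is more than one size of the basket; the job needs the smaller.

How it is judged:
By the outcome, as a careful person would: the job done as asked, in the order asked, and still so for the second after the job is handed in, with the robot touching nothing.
It also fails if it takes over 72 s, if anything falls off the work surface, if the arm or the gripper's body presses on something with over 40 N, if the wrist force passes 120 N, or if a joint passes its speed limit or range.

ROBOT

A 6-joint arm with a two-finger parallel gripper is mounted at the origin on the work surface. World frame = base frame: x ahead of the robot, y to its left, z up, the work surface at z = 0. Lengths are in m, angles in degrees, forces in N, time in s.
With the tool pointing down it reaches from about 0.325 to 0.775 m from the base axis. Payload 5.5 kg.
Tool frame: the origin (TCP) lies at the very end of the fingers, on their centre line; the grasp point (between the pads) lies 19 mm behind it; z points along the fingers, y is the line along which they close (so a half turn about z gives the same grasp; the last joint's range is limited). The gripper opens to 85 mm and grips with 20 to 120 N. Pads are 22 mm wide; open, the fingers measure 114 mm over their backs; the gripper's body (76 mm by 85 mm) begins 54 mm behind the grasp point. The pads swing forward as they close: fully open they stand 13 mm farther back than shut.
Start: joints at [-69.826, 5.22, 70.514, -0, 104.267, -3.249], TCP at [0.239, -0.551, 0.207] pointing down, gripper open.
Joint ranges: [-164.24, 164.24], [-49.07, 125.15], [9.68, 141.18], [-86.29, 266.29], [3.28, 154.24], [-151.56, 151.56]. Speed limits (degrees/s): [147.25, 147.25, 172.46, 180, 180, 180].

INTERFACE

Orientations are given as a 3x3 rotation matrix whose columns are the frame's x, y, z axes.
In Python, from rig import ctrl gives the robot as it stands.
- The arm moves only by the tool play_rows, never from a script. Its argument "moves" is a list of rows, each an object with "slide": the shift along the world's x, y, z in m, a list of three; "twist": the turn, a rotation vector about the world's x, y, z in degrees, a list of three; "hand": the opening in per cent of the stroke, from 0 (shut) to 100 (fully open). In form: [{"slide": [x, y, z], "twist": [rx, ry, rz], "hand": hand}, ...]. A call has 1 to 5 rows; each row shifts and turns the commanded pose from where the row before left it; what a row does not reach is not made up. A row lasts 1/8 s, in which the tool goes at most 62.5 mm and 10.7 degrees, less where a joint would pass 70% of its speed; a pose out of reach is approached as far as the arm can. A call is refused whole if a number of a shift passes 0.0625 or a number of a turn 10.7, either way. A call with a gripper value outside its range is refused whole. The fingers move at their own pace and stop on an object; "grip_force" is the grip in N (left out, the last holds). Time passes only in rows, so rows that do not move let the fingers close. It gives the time, the measured TCP pose, the force, the opening and the grip force at its end, in the units of the state.
- ctrl.state(): the state, without advancing time (a new reading comes with each control period).
- ctrl.read_camera(name): name is "scene" or "side" or "wrist"; returns a dict with "img" (420x560x3 uint8, red, green, blue), "depth" (420x560 float32, m along the optical axis (not along the pixel's ray), 0 where there is no reading), "fx", "fy", "cx", "cy" (pixels), "camera_from_world" (4x4, takes a point from world to camera coordinates); the wrist camera has in their place "tool_from_camera" (4x4, takes a point from camera to tool coordinates, whose origin is the TCP and whose axes are the flange's). Camera axes: x right, y down, z forward; pixel columns grow to the right and rows downward; lengths in m; the calibration is good to about 2 mm. A picture is of the moment at which its call begins: read the wrist's pose just before it.
- ctrl.finish_job(): hands the job in; it is judged then, once.
Trained networks look in the newest picture that a camera, given by its name, has taken for a name from the list of things; names that differ only in an ending like _2 or _b are one class to them, and where a whole thing is asked for, a point or a joint stands for the part that bears it (a point fixed in the world has none). Each returns a list of dicts, best first, with "p" (0 to 1); they miss things now and then, are a little off and sometimes report something else, mostly with a low value. They report only what shows in the picture. A call takes as long as a camera call. They do not tell look-alikes from the thing itself.
- ctrl.masks_of(label, camera): "pixels" (420x560 bool, what is visible of it) and "bbox" ([left, top, width, height] in pixels, round what is visible of it).
The state is a dict: "time_s": time; "joints": joint angles; "joint_velocities": joint speeds; "joint_efforts": joint torques, N m; "tcp_pos": TCP position; "orientation": TCP orientation; "contact_force": force on the tool from outside, world axes, zero at the start; "ft_torque": the same for the moment, N m; "finger_gap": finger opening in m; "grasp_force": force on a finger pad.
Only numpy, scipy, OpenCV 4.12 (cv2) and the standard library are available. Lean on these libraries where they do the work, as an engineer would, in place of code of your own. Each camera call takes 0.05 s, during which the arm holds its last target. There are 200 camera calls.

## Working session

There is one attempt and no reset: what is moved stays moved. The work goes in short steps, Python scripts to look and compute and a tool call to move; the robot and the scene stay as the last step left them, time stands still between calls to the robot, and variables do not carry over. Pictures are saved under pics/ and viewed, at most 10 in all, crops included, and the job is handed in when it is done.

Besides the shell and the picture viewer there is one more tool, called after "Emit:" by a JSON object that holds its "method" and its "body", one argument or row to a line. play_rows: Moves the arm, as the interface text tells. Its arguments: {"type":"object","properties":{"moves":{"type":"array","items":{"type":"object","properties":{"slide":{"type":"array","items":{"type":"number"}},"twist":{"type":"array","items":{"type":"number"}},"hand":{"type":"number"}}}},"grip_force":{"type":"number"}},"required":["moves"]}

```bash
mkdir -p pics; ls
cat > h.py <<'E'
import numpy as np, cv2
from rig import ctrl
def cloud(r, mask=None):
    d=r["depth"]; m=d>0
    if mask is not None: m&=mask
    v,u=np.nonzero(m); z=d[v,u]
    p=np.c_[(u-r["cx"])/r["fx"]*z,(v-r["cy"])/r["fy"]*z,z]
    T=np.linalg.inv(r["camera_from_world"])
    return p@T[:3,:3].T+T[:3,3],u,v
def save(r,name,box=None,s=1):
    im=r["img"][:,:,::-1]
    if box: x,y,w,h=box; im=im[y:y+h,x:x+w]
    cv2.imwrite("pics/"+name,cv2.resize(im,None,fx=s,fy=s,interpolation=cv2.INTER_CUBIC))
E
python3 - <<'E'
from h import *
np.set_printoptions(precision=3,suppress=True)
for c in ["scene","side"]:
    r=ctrl.read_camera(c); save(r,c+"0.png")
    T=np.linalg.inv(r["camera_from_world"]); print(c,T,r["fx"])
    for l in ["basket","grip","bar_mid","pivot","hanger_eye","hanger","meter","cup_a","screwdriver","pliers","adapter","saucer"]:
        for k in ctrl.masks_of(l,c)[:3]:
            if k["p"]<.2: continue
            p,_,_=cloud(r,k["pixels"])
            print(c,l,round(k["p"],2),k["bbox"],np.median(p,0) if len(p) else None,np.percentile(p,3,axis=0) if len(p) else None,np.percentile(p,97,axis=0) if len(p) else None)
print(ctrl.state()["time_s"])
E
```

```text
pics
scene [[-0.105  0.832 -0.545  1.437]
 [ 0.994  0.081 -0.067  0.108]
 [-0.011 -0.549 -0.836  1.62 ]
 [ 0.     0.     0.     1.   ]] 510.39348069858414
scene basket 0.9 [344.7, 208.5, 25.8, 63.1] [0.541 0.261 0.009] [ 0.433  0.224 -0.006] [0.606 0.297 0.155]
scene basket 0.81 [217.5, 135.2, 48.2, 75.3] [ 0.299 -0.174  0.02 ] [ 0.202 -0.248 -0.005] [ 0.393 -0.101  0.211]
scene grip 0.74 [340.5, 212.8, 25.6, 59.3] [0.541 0.261 0.008] [ 0.419  0.223 -0.006] [0.606 0.297 0.153]
scene grip 0.69 [221.5, 133.4, 44.3, 80.4] [ 0.299 -0.171  0.019] [ 0.207 -0.244 -0.004] [ 0.392 -0.102  0.211]
scene bar_mid 0.89 [343.1, 207.8, 24.7, 62.6] [0.544 0.261 0.009] [ 0.451  0.223 -0.005] [0.606 0.298 0.155]
scene bar_mid 0.72 [221.7, 132.3, 44.0, 79.9] [ 0.3   -0.17   0.021] [ 0.207 -0.246 -0.004] [ 0.393 -0.101  0.211]
scene pivot 0.77 [257.0, 192.9, 43.9, 128.5] [0.717 0.001 0.012] [ 0.534 -0.084 -0.003] [0.816 0.067 0.418]
scene meter 0.96 [197.3, 219.1, 17.8, 34.1] [ 0.538 -0.273  0.033] [ 0.473 -0.311  0.013] [ 0.595 -0.238  0.044]
scene cup_a 0.8 [388.1, 261.9, 21.8, 26.9] [0.616 0.407 0.043
[... 1920 characters left out ...]
] [ 0.462 -0.309  0.004] [ 0.58  -0.227  0.041]
side cup_a 0.73 [324.0, 195.1, 18.0, 22.3] [ 0.601 -0.415  0.049] [ 0.575 -0.463  0.003] [ 0.638 -0.396  0.071]
side cup_a 0.71 [124.3, 302.9, 34.4, 34.8] [0.613 0.412 0.048] [0.593 0.379 0.006] [0.657 0.44  0.072]
side screwdriver 0.74 [146.7, 369.2, 51.0, 49.5] [0.35  0.505 0.023] [0.303 0.493 0.011] [0.459 0.515 0.027]
side pliers 0.31 [182.1, 264.3, 42.5, 68.6] [0.537 0.268 0.017] [ 0.444  0.218 -0.001] [0.624 0.303 0.156]
side adapter 0.61 [147.1, 279.7, 25.2, 20.6] [0.718 0.302 0.029] [0.697 0.276 0.005] [0.763 0.321 0.034]
side saucer 0.81 [271.0, 215.1, 27.4, 12.8] [ 0.715 -0.272  0.008] [ 0.664 -0.315  0.001] [ 0.759 -0.219  0.015]
1.3
```

Run:
```python
import cv2
a=cv2.imread("pics/scene0.png")[120:340,130:440]
cv2.imwrite("pics/sc.png",cv2.resize(a,None,fx=2.5,fy=2.5,interpolation=cv2.INTER_CUBIC))
a=cv2.imread("pics/side0.png")[120:345,160:390]
cv2.imwrite("pics/sd.png",cv2.resize(a,None,fx=2.6,fy=2.6,interpolation=cv2.INTER_CUBIC))
```

```text
(no output)
```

View pics/sc.png

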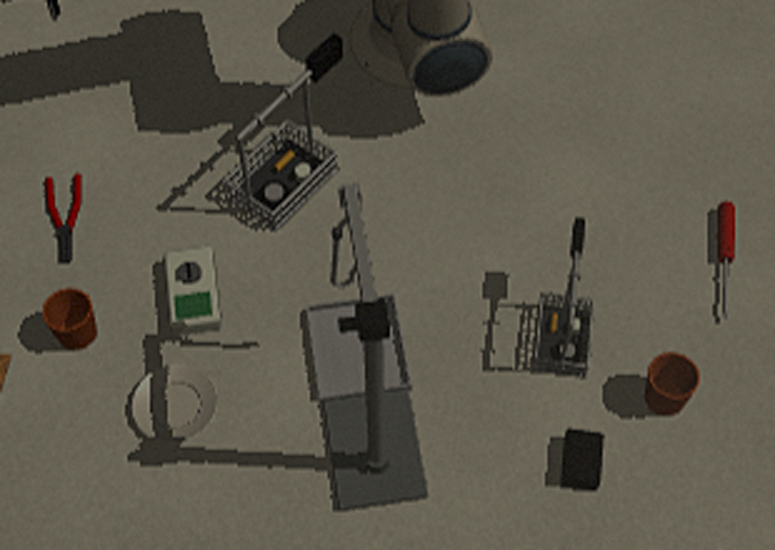

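View pics/sd.png

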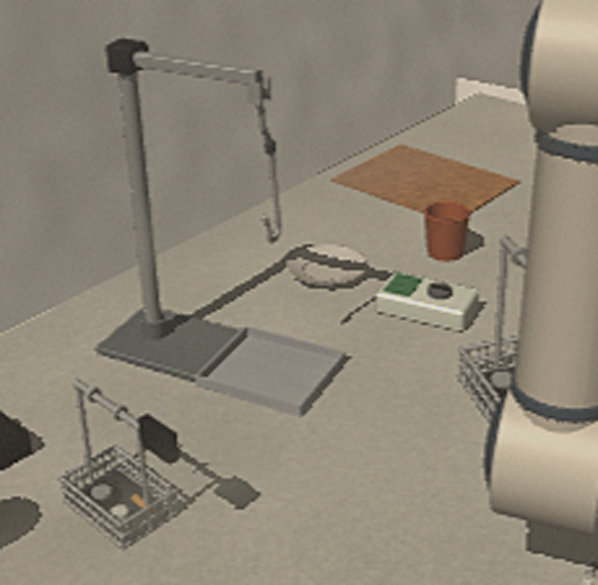

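```bash
cat >> h.py <<'E'
def line2(p):
    c=p.mean(0); u=np.linalg.svd(p-c)[2][0]
    return c,u*np.sign(u[0]),np.abs((p-c)@np.array([-u[1],u[0]])).mean()
np.set_printoptions(precision=4,suppress=True)
E
python3 - <<'E'
from h import *
for c in ["scene","side"]:
    r=ctrl.read_camera(c); p,u,v=cloud(r)
    rgb=r["img"][v,u].astype(int)
    b=p[(p[:,2]>.39)&(p[:,2]<.43)&(p[:,0]>.5)&(p[:,0]<.85)&(abs(p[:,1])<.12)]
    print(c,"boom n",len(b),b.min(0),b.max(0))
    nb=b[(b[:,0]<.72)]
    cc,d,e=line2(nb[:,:2]); print(" line",cc,d,np.degrees(np.arctan2(d[1],d[0])),e, "ztop",np.percentile(nb[:,2],[5,50,95]))
    for zl in (.1,.2,.3):
        q=p[(p[:,2]>zl)&(p[:,2]<zl+.09)&(p[:,0]>.68)&(p[:,0]<.85)&(abs(p[:,1])<.1)]
        if len(q): print(" post",zl,len(q),q.mean(0),q.min(0),q.max(0))
    h=p[(p[:,2]>.17)&(p[:,2]<.385)&(p[:,0]>.5)&(p[:,0]<.68)&(abs(p[:,1])<.12)]
    print(" hook n",len(h),h.mean(0),h.min(0),h.max(0))
    s=(p[:,2]>.115)&(p[:,2]<.17)&(p[:,0]>.35)&(p[:,0]<.68)&(p[:,1]>.18)&(p[:,1]<.34)
    k=s&(rgb.max(1)<45)
    print(" sleeve",k.sum(),p[k].mean(0),np.percentile(p[k],[2,98],axis=0).ravel())
    m=s&(rgb.max(1)>=45)&(p[:,2]>.13)
    print(" bar",m.sum(),p[m].mean(0),np.percentile(p[m],[2,98],axis=0).ravel())
    cc,d,e=line2(p[k|m][:,:2]); print(" barline",cc,d,np.degrees(np.arctan2(d[1],d[0])),e)
    a=(p[:,2]>.02)&(p[:,2]<.04)&(p[:,0]>.4)&(p[:,0]<.68)&(p[:,1]>.18)&(p[:,1]<.34)
    (x,y),(w,hh),an=cv2.minAreaRect(p[a][:,:2].astype(np.float32)); print(" rim",x,y,w,hh,an)
H=[]
for i in range(16):
    t=ctrl.state()["time_s"]; r=ctrl.read_camera("side"); p,u,v=cloud(r)
    h=p[(p[:,2]>.19)&(p[:,2]<.31)&(p[:,0]>.56)&(p[:,0]<.64)&(abs(p[:,1])<.12)]
    k=np.polyfit(h[:,2]-.385,h[:,1],1) if len(h)>5 else (0,0)
    H.append((t,len(h),*np.median(h,0),*k))
print(np.array(H))
E
```

```text
scene boom n 540 [ 0.5823 -0.0416  0.3908] [0.7895 0.0368 0.4261]
 line [ 0.6547 -0.0123] [0.9658 0.2591] 15.01867713458593 0.004621356932840949 ztop [0.4002 0.4104 0.4146]
 post 0.1 81 [0.7764 0.0198 0.1478] [0.7692 0.0092 0.101 ] [0.7805 0.0289 0.1898]
 post 0.2 104 [0.7755 0.0194 0.2454] [0.7661 0.0078 0.2016] [0.7821 0.0293 0.29  ]
 post 0.3 89 [0.7769 0.0195 0.3402] [0.771  0.0095 0.3019] [0.7827 0.0365 0.3892]
 hook n 76 [ 0.5981 -0.0328  0.2769] [ 0.5853 -0.0437  0.179 ] [ 0.6062 -0.0022  0.3849]
 sleeve 89 [0.4974 0.2624 0.1488] [0.4438 0.2551 0.1305 0.6046 0.2718 0.1598]
 bar 66 [0.5443 0.2624 0.1423] [0.4878 0.2579 0.1328 0.6022 0.27   0.1509]
 barline [0.5174 0.2624] [ 0.9989 -0.0465] -2.6662969964958676 0.003044232503891006
 rim 0.5502527952194214 0.26144254207611084 0.07684215158224106 0.116399385035038 87.2076644897461
side boom n 499 [ 0.5828 -0.0398  0.3901] [0.7794 0.0444 0.4216]
 line [ 0.6464 -0.0058] [0.9608 0.2773] 16.098882989553797 0.004038370344513525 ztop [0.3946 0.4052 0.4115]
 post 0.1 155 [0.7613 0.0264 0.1457] [0.752  0.0125 0.1007] [0.7733 0.0358 0.1896]
[... 951 characters left out ...]
48  -0.0378   0.2309  -0.0937  -0.0467]
 [  1.7    108.       0.5929  -0.0299   0.2398  -0.16    -0.0476]
 [  1.75   140.       0.5914  -0.0233   0.239   -0.1923  -0.0461]
 [  1.8    120.       0.5892  -0.0156   0.2401  -0.2724  -0.0489]
 [  1.85   121.       0.5885  -0.0103   0.2338  -0.2912  -0.0473]
 [  1.9    119.       0.5877  -0.0074   0.2348  -0.2946  -0.0456]
 [  1.95   119.       0.5878  -0.0086   0.2367  -0.2876  -0.0458]
 [  2.     122.       0.589   -0.0148   0.2395  -0.2637  -0.047 ]
 [  2.05   111.       0.5907  -0.02     0.2291  -0.2178  -0.0458]
 [  2.1    112.       0.5926  -0.0291   0.2369  -0.1548  -0.0466]
 [  2.15   105.       0.5946  -0.0366   0.234   -0.0889  -0.0454]]
```

Emit:
{"method": "play_rows", "body": {
  "moves": [
    {"slide": [0.018,0.052,0.022]},
    {"slide": [0.018,0.052,0.022]},
    {"slide": [0.018,0.052,0.022]},
    {"slide": [0.018,0.052,0.022]},
    {"slide": [0.018,0.052,0.022]}
  ]
}}

```text
invalid input
```

Run:
```python
from h import *
s=ctrl.state(); print({k:np.array(v) for k,v in s.items()})
for c in ["scene","side"]:
    r=ctrl.read_camera(c); p,u,v=cloud(r)
    b=p[(p[:,2]>.40)&(p[:,2]<.425)&(p[:,0]>.57)&(p[:,0]<.735)&(abs(p[:,1])<.12)]
    (x,y),(w,hh),an=cv2.minAreaRect(b[:,:2].astype(np.float32)); print(c,x,y,w,hh,an)
    # centre per x-bin between extremes
    for x0 in np.arange(.59,.73,.02):
        q=b[abs(b[:,0]-x0)<.01]; print(round(x0,3),len(q),np.percentile(q[:,1],[5,50,95]),np.median(q[:,2]))
```

```text
{'time_s': array(2.2), 'joints': array([-69.8266,   5.2202,  70.5157,  -0.001 , 104.2664,  -3.2477]), 'joint_velocities': array([-0.0505,  0.012 , -0.0462,  0.0332,  0.0113, -0.0464]), 'joint_efforts': array([  0.0003, -45.8457, -41.8084,  -0.0001,   0.0008,   0.    ]), 'tcp_pos': array([ 0.2385, -0.5506,  0.207 ]), 'orientation': array([[ 0.9176,  0.3975, -0.    ],
       [ 0.3975, -0.9176,  0.    ],
       [-0.    , -0.    , -1.    ]]), 'contact_force': array([-0.0012,  0.064 , -0.2658]), 'ft_torque': array([ 0.0474, -0.0107,  0.0643]), 'grasp_force': array(0.), 'finger_gap': array(0.0854)}
scene 0.6599860191345215 -0.009077388793230057 0.15269313752651215 0.02216973900794983 16.34686279296875
0.59 13 [-0.039  -0.0254 -0.0185] 0.4092426997891203
0.61 39 [-0.0338 -0.024  -0.0149] 0.41167808798749683
0.63 32 [-0.0281 -0.019  -0.0108] 0.4105644323066817
0.65 36 [-0.0229 -0.0135 -0.0046] 0.41099619483789684
0.67 37 [-0.0171 -0.0082  0.0001] 0.41129852301060965
0.69 37 [-0.0104 -0.003   0.0055] 0.4111056724305193
0.71 38 [-0.0076  0.0022  0.0102] 0.4112502152700346
0.73 28 [0.0006 0.0063 0.0146] 0.41162601023259604
side 0.6609057784080505 -0.006127882748842239 0.15169043838977814 0.023372534662485123 13.373727798461914
0.59 25 [-0.0289 -0.0192 -0.0145] 0.406225658670512
0.61 33 [-0.0238 -0.0133 -0.0091] 0.40804688839934433
0.63 32 [-0.0197 -0.0085 -0.0036] 0.4084035169102085
0.65 34 [-0.0146 -0.003   0.0015] 0.4088760952901043
0.67 32 [-0.0089  0.0018  0.0059] 0.4086665203441434
0.69 27 [-0.0057  0.0072  0.0131] 0.4085813251105312
0.71 32 [-0.      0.0126  0.0167] 0.4091103413090287
0.73 18 [0.0068 0.0162 0.019 ] 0.4088295844624299
```

Emit:
{"method": "play_rows", "body": {
  "moves": [
    {"slide": [0.018,0.052,0.022],"twist": [0,0,-2.5],"hand": 100},
    {"slide": [0.018,0.052,0.022],"twist": [0,0,-2.5],"hand": 100},
    {"slide": [0.018,0.052,0.022],"twist": [0,0,-2.5],"hand": 100},
    {"slide": [0.018,0.052,0.022],"twist": [0,0,-2.5],"hand": 100},
    {"slide": [0.018,0.052,0.022],"twist": [0,0,-2.5],"hand": 100}
  ],
  "grip_force": 100
}}

```text
time_s: 2.92
tcp_pos: [0.3287, -0.2888, 0.3179]
orientation: [[0.982, 0.188, 0.001], [0.188, -0.982, -0.0], [0.001, 0.001, -1.0]]
contact_force: [0.9, -0.2, 0.1]
finger_gap: 0.0854
grasp_force: 0.0
```

Emit:
{"method": "play_rows", "body": {
  "moves": [
    {"slide": [0.018,0.054,0.0],"twist": [0,0,-2.7],"hand": 100},
    {"slide": [0.018,0.054,0.0],"twist": [0,0,-2.7],"hand": 100},
    {"slide": [0.018,0.054,0.0],"twist": [0,0,-2.7],"hand": 100},
    {"slide": [0.018,0.054,0.0],"twist": [0,0,-2.7],"hand": 100},
    {"slide": [0.018,0.054,0.0],"twist": [0,0,-2.7],"hand": 100}
  ]
}}

```text
time_s: 3.55
tcp_pos: [0.4187, -0.0187, 0.3173]
orientation: [[0.999, -0.047, 0.001], [-0.047, -0.999, -0.0], [0.001, 0.0, -1.0]]
contact_force: [0.9, 0.2, -1.0]
finger_gap: 0.0851
grasp_force: 0.0
```

Emit:
{"method": "play_rows", "body": {
  "moves": [
    {"slide": [0.009,0.058,0.0],"twist": [0,0,0],"hand": 100},
    {"slide": [0.009,0.058,0.0],"twist": [0,0,0],"hand": 100},
    {"slide": [0.009,0.058,-0.01],"twist": [0,0,0],"hand": 100},
    {"slide": [0.009,0.058,-0.02],"twist": [0,0,0],"hand": 100},
    {"slide": [0.009,0.048,-0.03],"twist": [0,0,0],"hand": 100}
  ]
}}

```text
time_s: 4.18
tcp_pos: [0.4637, 0.2619, 0.2574]
orientation: [[0.999, -0.044, 0.002], [-0.044, -0.999, 0.001], [0.002, -0.001, -1.0]]
contact_force: [0.5, -0.4, 0.5]
finger_gap: 0.085
grasp_force: 0.0
```

Run:
```python
from h import *
s=ctrl.state(); print(s["tcp_pos"],s["orientation"])
r=ctrl.read_camera("wrist"); save(r,"w1.png")
R=np.array(s["orientation"]); T=np.eye(4); T[:3,:3]=R; T[:3,3]=s["tcp_pos"]
r["camera_from_world"]=np.linalg.inv(T@r["tool_from_camera"])
p,u,v=cloud(r); rgb=r["img"][v,u].astype(int)
near=(abs(p[:,0]-.51)<.12)&(abs(p[:,1]-.265)<.04)
k=near&(p[:,2]>.145)&(p[:,2]<.175)&(rgb.max(1)<60); print(k.sum())
if k.sum():
  print(np.percentile(p[k],[2,50,98],axis=0)); print(cv2.minAreaRect(p[k][:,:2].astype(np.float32)))
b=near&(p[:,2]>.13)&(p[:,2]<.175)&(p[:,0]>.42); print(b.sum(),np.percentile(p[b],[2,50,98],axis=0)); c,d,e=line2(p[b][:,:2]); print(c,np.degrees(np.arctan2(d[1],d[0])),e)
```

```text
[0.4637 0.2619 0.2574] [[ 0.999  -0.0438  0.0024]
 [-0.0438 -0.999   0.0011]
 [ 0.0023 -0.0013 -1.    ]]
1019
[[0.442  0.2595 0.1488]
 [0.466  0.2661 0.1577]
 [0.4869 0.2728 0.1592]]
((0.5057245492935181, 0.26400360465049744), (0.012789100408554077, 0.13057349622249603), 87.01847076416016)
3002 [[0.443  0.2569 0.1413]
 [0.5155 0.2636 0.1454]
 [0.5966 0.2728 0.1589]]
[0.5167 0.264 ] -2.84661078438979 0.0027444398952208727
```

View pics/w1.png

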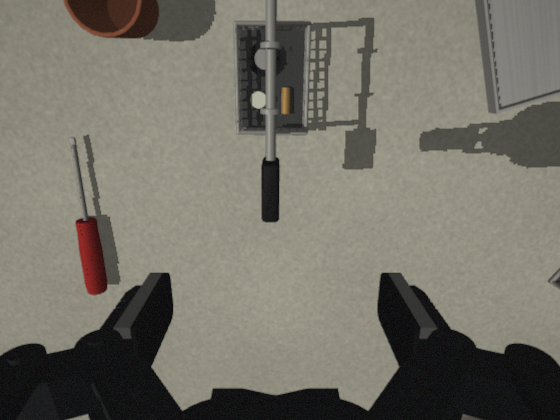

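Emit:
{"method": "play_rows", "body": {
  "moves": [
    {"slide": [0.001,0.004,-0.045],"twist": [0,0,-0.4],"hand": 100},
    {"slide": [0.0,0.0,-0.045],"twist": [0,0,0],"hand": 100},
    {"slide": [0.0,0.0,-0.035],"twist": [0,0,0],"hand": 100},
    {"slide": [0.0,0.0,-0.011],"twist": [0,0,0],"hand": 100},
    {"slide": [0.0,0.0,0.0],"twist": [0,0,0],"hand": 30}
  ]
}}

```text
time_s: 4.85
tcp_pos: [0.4645, 0.2633, 0.1212]
orientation: [[0.999, -0.052, -0.0], [-0.052, -0.999, -0.0], [-0.0, 0.0, -1.0]]
contact_force: [-0.2, -0.1, 0.2]
finger_gap: 0.07
grasp_force: 0.0
```

Emit:
{"method": "play_rows", "body": {
  "moves": [
    {"slide": [0,0,0],"twist": [0,0,0],"hand": 0},
    {"slide": [0,0,0],"twist": [0,0,0],"hand": 0},
    {"slide": [0,0,0],"twist": [0,0,0],"hand": 0},
    {"slide": [0,0,0],"twist": [0,0,0],"hand": 0}
  ],
  "grip_force": 110
}}

```text
time_s: 5.35
tcp_pos: [0.4649, 0.2641, 0.1224]
orientation: [[0.999, -0.052, 0.002], [-0.052, -0.999, 0.002], [0.002, -0.002, -1.0]]
contact_force: [-0.7, 2.2, 5.1]
finger_gap: 0.0108
grasp_force: 110.3
```

Emit:
{"method": "play_rows", "body": {
  "moves": [
    {"slide": [0,0,0.004],"twist": [0,0,0],"hand": 0},
    {"slide": [0,0,0.012],"twist": [0,0,0],"hand": 0},
    {"slide": [0,0,0.02],"twist": [0,0,0],"hand": 0},
    {"slide": [0,0,0.02],"twist": [0,0,0],"hand": 0},
    {"slide": [0,0,0.01],"twist": [0,0,0],"hand": 0}
  ]
}}

```text
time_s: 5.98
tcp_pos: [0.4652, 0.2637, 0.1898]
orientation: [[0.999, -0.052, 0.003], [-0.052, -0.999, 0.001], [0.003, -0.002, -1.0]]
contact_force: [-0.1, 0.4, -2.0]
finger_gap: 0.0105
grasp_force: 109.4
```

Run:
```python
from h import *
s=ctrl.state(); print(s["tcp_pos"],s["contact_force"],s["ft_torque"],s["finger_gap"])
r=ctrl.read_camera("side"); save(r,"s1.png",(150,210,120,140),4); p,u,v=cloud(r)
q=p[(p[:,0]>.5)&(p[:,0]<.62)&(abs(p[:,1]-.265)<.03)&(p[:,2]>.17)&(p[:,2]<.24)]
print(len(q)); 
for x0 in np.arange(.505,.62,.015):
    w=q[abs(q[:,0]-x0)<.008]; print(x0,len(w),np.percentile(w[:,2],[50,90]) if len(w) else 0, np.median(w[:,1]))
```

```text
[0.4652 0.2637 0.1898] [-0.1137  0.4471 -2.0232] [-0.0318  0.2354  0.0028] 0.010516181522489943
130
0.505 13 [0.209 0.211] 0.26669177440684444
0.52 26 [0.2089 0.2126] 0.26621434753258033
0.535 13 [0.211 0.212] 0.26620524406533275
0.55 13 [0.2089 0.2101] 0.26454931322197295
0.5650000000000001 26 [0.2086 0.213 ] 0.2636469845088125
0.5800000000000001 10 [0.2103 0.2128] 0.26397143967137343
0.5950000000000001 34 [0.1946 0.2088] 0.26186212002218706
0.6100000000000001 4 [0.194  0.2041] 0.26238412722925153
```

View pics/s1.png

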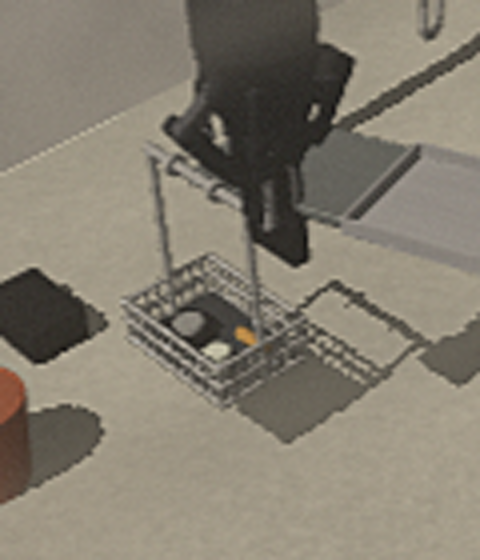

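Emit:
{"method": "play_rows", "body": {
  "moves": [
    {"slide": [0.003,-0.02,0.02],"twist": [0,0,2.0],"hand": 0},
    {"slide": [0.005,-0.042,0.02],"twist": [0,0,3.0],"hand": 0},
    {"slide": [0.005,-0.045,0.014],"twist": [0,0,3.0],"hand": 0},
    {"slide": [0.005,-0.045,0.01],"twist": [0,0,3.0],"hand": 0},
    {"slide": [0.005,-0.045,0],"twist": [0,0,3.0],"hand": 0}
  ]
}}

```text
time_s: 6.65
tcp_pos: [0.4878, 0.065, 0.252]
orientation: [[0.981, 0.193, 0.002], [0.193, -0.981, -0.0], [0.002, 0.0, -1.0]]
contact_force: [0.8, 0.5, -3.6]
finger_gap: 0.0105
grasp_force: 109.3
```

Emit:
{"method": "play_rows", "body": {
  "moves": [
    {"slide": [0.005,-0.035,0],"twist": [0,0,2.4],"hand": 0},
    {"slide": [0.003,-0.02,0],"twist": [0,0,1.0],"hand": 0},
    {"slide": [0,0,0],"twist": [0,0,0],"hand": 0}
  ]
}}

```text
time_s: 7.02
tcp_pos: [0.4955, 0.0101, 0.2506]
orientation: [[0.969, 0.246, -0.001], [0.246, -0.969, -0.0], [-0.001, 0.0, -1.0]]
contact_force: [-0.3, 0.1, -3.2]
finger_gap: 0.0105
grasp_force: 109.3
```

```bash
cat >> h.py <<'E'
P=np.array([.5937,-.0250,.385]); psi=np.radians(14.4)
S=np.array([[np.cos(psi),-np.sin(psi),0],[np.sin(psi),np.cos(psi),0],[0,0,1]])
def stand(p): return (p-P)@S
def barhook(r):
    p,u,v=cloud(r); q=stand(p)
    h=q[(q[:,2]>-.140)&(q[:,2]<-.075)&(abs(q[:,0])<.02)&(abs(q[:,1]+.012)<.04)]
    return q,h
E
python3 - <<'E'
from h import *
F=[];H=[]
for i in range(18):
    s=ctrl.state(); F.append([*s["contact_force"],*s["ft_torque"]]); r=ctrl.read_camera("side"); q,h=barhook(r)
    h=h[h[:,1]<.02]
    k=np.polyfit(h[:,2],h[:,1],1); H.append([s["time_s"],len(h),np.median(h[:,0]),k[0],k[1],np.polyval(k,-.112)])
print(s["tcp_pos"],s["orientation"]); print(np.mean(F,0)); print(np.array(H))
for c in ("side","scene"):
    r=ctrl.read_camera(c); q=barhook(r)[0]; save(r,c+"2.png",(190,100,160,130),5)
    b=q[(abs(q[:,0])<.05)&(abs(q[:,1]-.06)<.012)&(abs(q[:,2]+.112)<.02)]
    if len(b)>10:
        print(c,len(b),np.percentile(b,[5,50,95],axis=0)); k=np.polyfit(b[:,0],b[:,1:],1); print(k)
        col=b[b[:,2]>-.1075]; print("collar x",np.sort(col[:,0]))
    k=q[(abs(q[:,0])<.02)&(q[:,2]<-.13)&(q[:,2]>-.225)&(abs(q[:,1])<.05)]
    print("hook low",np.sort(k[:,2])[:15])
E
```

```text
[0.4955 0.0114 0.251 ] [[ 0.9685  0.2491  0.0001]
 [ 0.2491 -0.9685 -0.    ]
 [ 0.0001  0.     -1.    ]]
[-0.2595  0.1288 -2.8462 -0.0471  0.2187  0.0004]
[[ 7.025  21.     -0.0004  0.1269 -0.004  -0.0182]
 [ 7.075  13.     -0.0004  0.163  -0.0015 -0.0198]
 [ 7.125  13.     -0.0026  0.189   0.0015 -0.0196]
 [ 7.175  11.      0.0002  0.1063 -0.0057 -0.0176]
 [ 7.225  18.     -0.0001  0.1163 -0.0021 -0.0151]
 [ 7.275  24.     -0.0007  0.0467 -0.0043 -0.0096]
 [ 7.325  27.      0.0001 -0.0674 -0.0113 -0.0038]
 [ 7.375  33.     -0.0003 -0.0701 -0.0059  0.002 ]
 [ 7.425  45.     -0.001  -0.1058 -0.0066  0.0053]
 [ 7.475  39.     -0.0007 -0.0683  0.001   0.0086]
 [ 7.525  41.     -0.0013 -0.1209 -0.0041  0.0094]
 [ 7.575  43.     -0.0009 -0.0934 -0.0028  0.0077]
 [ 7.625  32.     -0.0009 -0.0845 -0.0066  0.0029]
 [ 7.675  29.     -0.0019 -0.0179 -0.0035 -0.0015]
 [ 7.725  26.     -0.0006  0.0838  0.0015 -0.0079]
 [ 7.775  21.     -0.0019  0.0892 -0.0039 -0.0139]
 [ 7.825  19.     -0.0012  0.1082 -0.0045 -0.0166]
 [ 7.875  15.     -0.0016  0.1492 -0.0031 -0.0199]]
side 98 [[-0.0416  0.0595 -0.1238]
 [ 0.0013  0.0649 -0.1166]
 [ 0.0474  0.0697 -0.1116]]
[[ 0.003  -0.0339]
 [ 0.0649 -0.1169]]
collar x []
hook low [-0.2247 -0.2241 -0.2234 -0.2231 -0.2227 -0.2    -0.1969 -0.1969 -0.1944
 -0.1942 -0.1934 -0.1918 -0.1911 -0.1898 -0.1891]
scene 84 [[-0.0454  0.0532 -0.1212]
 [-0.0002  0.0587 -0.1148]
 [ 0.0424  0.0642 -0.1101]]
[[ 0.0028 -0.0022]
 [ 0.0589 -0.1155]]
collar x []
hook low [-0.2248 -0.2238 -0.2213 -0.2006 -0.1989 -0.1974 -0.1971 -0.1968 -0.1967
 -0.1934 -0.1933 -0.1928 -0.1916 -0.1895 -0.1889]
```

View pics/side2.png

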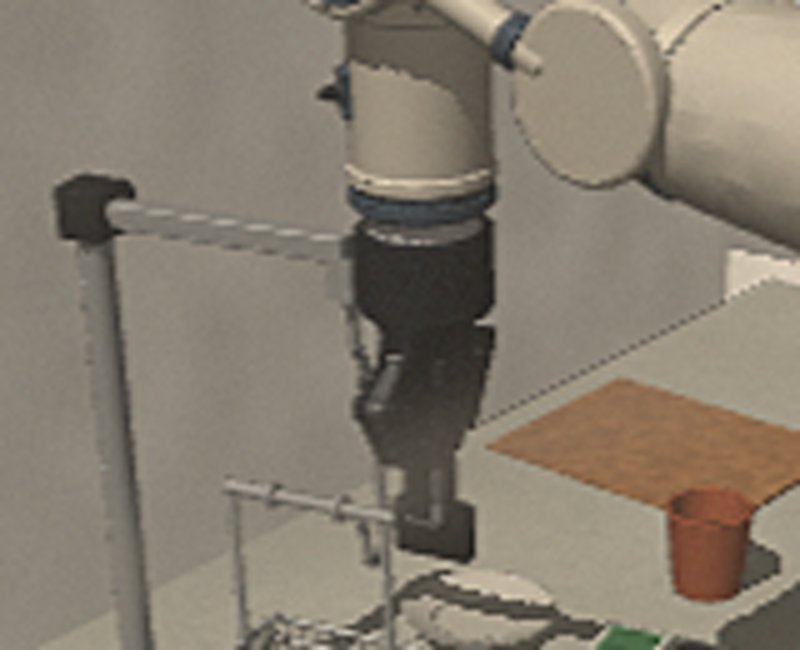

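Emit:
{"method": "play_rows", "body": {
  "moves": [
    {"slide": [0.003,-0.011,0],"twist": [0,0,0],"hand": 0},
    {"slide": [0.004,-0.016,0],"twist": [0,0,0],"hand": 0},
    {"slide": [0.003,-0.012,0],"twist": [0,0,0],"hand": 0}
  ]
}}

```text
time_s: 8.4
tcp_pos: [0.5058, -0.0291, 0.2509]
orientation: [[0.969, 0.248, -0.0], [0.248, -0.969, -0.0], [-0.0, 0.0, -1.0]]
contact_force: [-0.3, 0.3, -2.6]
finger_gap: 0.0107
grasp_force: 109.3
```

```bash
cat >> h.py <<'E'
from scipy.optimize import least_squares
def swing(n,ymax):
    H=[]
    for i in range(n):
        t=ctrl.state()["time_s"]; q,h=barhook(ctrl.read_camera("side")); h=h[h[:,1]<ymax]
        if len(h)>6: H.append([t,len(h),np.polyval(np.polyfit(h[:,2],h[:,1],1),-.112)])
    H=np.array(H); t,y=H[:,0],H[:,2]
    f=lambda p:p[0]+p[1]*np.cos(2*np.pi*(t-p[2])/p[3])-y
    b=min((least_squares(f,[-.005,.014,t[0]+a,.81],loss="soft_l1",f_scale=.002,bounds=([-.02,.002,t[0]-1,.76],[.02,.05,t[0]+2,.87])) for a in (0,.2,.4,.6)),key=lambda r:r.cost)
    return H,b.x
E
python3 - <<'E'
from h import *
H,x=swing(18,.016); print(H[:,1:].T); print(x)
q=barhook(ctrl.read_camera("side"))[0]
b=q[(abs(q[:,0])<.05)&(abs(q[:,1]-.024)<.01)&(abs(q[:,2]+.115)<.01)]; print(len(b),np.median(b,0))
while True:
    t=ctrl.state()["time_s"]; ph=((t-x[2])/x[3])%1
    if abs(ph-.035)<.04: break
    ctrl.read_camera("side")
print(t,ph,ph*x[3],stand(np.array(ctrl.state()["tcp_pos"])))
E
```

```text
[[52.     39.     38.     40.     39.     38.     40.     40.     41.
  40.     44.     45.     39.     50.     42.     43.     47.     40.    ]
 [ 0.0053  0.0011 -0.0049 -0.0105 -0.0157 -0.0198 -0.0223 -0.0206 -0.0185
  -0.0147 -0.0095 -0.0019  0.003   0.0071  0.0086  0.0084  0.0046  0.0009]]
[-0.0066  0.0153  9.1141  0.7964]
92 [-0.0003  0.0249 -0.1163]
9.95 0.049635214114461146 0.03952888801435967 [-0.0861  0.0194 -0.134 ]
```

Emit:
{"method": "play_rows", "body": {
  "moves": [
    {"slide": [0.0025,-0.0097,0],"twist": [0,0,0],"hand": 0},
    {"slide": [0.004,-0.0155,0],"twist": [0,0,0],"hand": 0},
    {"slide": [0.003,-0.0116,0],"twist": [0,0,0],"hand": 0}
  ]
}}

```text
time_s: 10.32
tcp_pos: [0.5153, -0.0658, 0.2508]
orientation: [[0.969, 0.248, -0.0], [0.248, -0.969, -0.0], [-0.0, 0.0, -1.0]]
contact_force: [-0.2, 0.8, -1.1]
finger_gap: 0.0103
grasp_force: 109.4
```

Run:
```python
from h import *
for i in range(16):
    s=ctrl.state(); r=ctrl.read_camera("side"); q=barhook(r)[0]
    h=q[(q[:,2]>-.107)&(q[:,2]<-.075)&(abs(q[:,0])<.02)&(abs(q[:,1]+.015)<.03)]
    l=q[(q[:,2]<-.13)&(q[:,2]>-.215)&(abs(q[:,0])<.02)&(abs(q[:,1]+.01)<.05)]
    b=q[(abs(q[:,0])>.012)&(abs(q[:,0])<.05)&(abs(q[:,1]+.014)<.012)&(abs(q[:,2]+.116)<.012)]
    print(s["time_s"],len(h),np.median(h,0)[1:],np.polyfit(h[:,2],h[:,1],1)[0] if len(h)>4 else 0,len(l),np.median(l,0)[1:],np.median(b,0)[1:],np.array(s["contact_force"]),stand(np.array(s["tcp_pos"])))
```

```text
10.325 21 [-0.0202 -0.0893] 0.17515449866055366 68 [-0.0246 -0.1712] [-0.0147 -0.1163] [-0.2387  0.7917 -1.0595] [-0.0861 -0.02   -0.1342]
10.375 23 [-0.0224 -0.0896] 0.27301280673130546 65 [-0.0293 -0.1718] [-0.0167 -0.1168] [ 0.1867 -1.2503 -2.3976] [-0.0862 -0.0212 -0.1344]
10.425 21 [-0.0235 -0.0889] 0.2179148106329038 65 [-0.0315 -0.1706] [-0.0151 -0.1171] [-0.36    0.2905 -3.6942] [-0.0862 -0.0203 -0.1344]
10.475 23 [-0.0206 -0.089 ] 0.17417626095062888 67 [-0.0274 -0.1723] [-0.0143 -0.1169] [ 0.7231  0.83   -2.0715] [-0.0862 -0.0195 -0.1343]
10.525 22 [-0.0183 -0.0893] 0.1717175842873324 71 [-0.0218 -0.1712] [-0.0136 -0.1165] [-0.4987  2.0246 -3.5965] [-0.0861 -0.0189 -0.1342]
10.575 21 [-0.0186 -0.0896] 0.18149573139588895 72 [-0.0222 -0.1705] [-0.0132 -0.1163] [ 0.3204  0.3921 -3.4006] [-0.0861 -0.0186 -0.1341]
10.625 22 [-0.0175 -0.086 ] 0.16042807819027344 69 [-0.0211 -0.1711] [-0.0136 -0.1164] [-1.0352 -1.1766 -2.5172] [-0.086  -0.0184 -0.134 ]
10.675 22 [-0.0173 -0.0867] 0.18643899326390564 69 [-0.0215 -0.1721] [-0.0128 -0.1165] [ 0.0869  0.3535 -2.2802] [-0.086  -0.0183
[... 420 characters left out ...]
.1339]
10.875 20 [-0.0176 -0.089 ] 0.12479674091630778 68 [-0.0213 -0.1721] [-0.0124 -0.116 ] [ 0.099   0.2767 -2.5817] [-0.086  -0.0183 -0.1339]
10.925 23 [-0.0179 -0.0868] 0.12752621038743714 68 [-0.022  -0.1715] [-0.013  -0.1162] [ 0.3582  1.0408 -2.1333] [-0.086  -0.0183 -0.1339]
10.975 24 [-0.0171 -0.087 ] 0.1720364688632449 69 [-0.0201 -0.1707] [-0.0127 -0.1161] [ 0.7163  0.9734 -2.7111] [-0.086  -0.0184 -0.1339]
11.025 22 [-0.0173 -0.0879] 0.11006761999573081 71 [-0.0217 -0.1718] [-0.0127 -0.1164] [ 0.1248  0.2843 -3.2586] [-0.086  -0.0184 -0.134 ]
11.075 23 [-0.0178 -0.0874] 0.12224300347773077 71 [-0.0215 -0.1715] [-0.0129 -0.1165] [ 0.1592 -0.1668 -3.403 ] [-0.086  -0.0184 -0.134 ]
```

Emit:
{"method": "play_rows", "body": {
  "moves": [
    {"slide": [-0.0002,0.0004,-0.003],"twist": [0,0,0],"hand": 0},
    {"slide": [-0.0002,0.0008,-0.006],"twist": [0,0,0],"hand": 0},
    {"slide": [-0.0002,0.0008,-0.006],"twist": [0,0,0],"hand": 0},
    {"slide": [-0.0002,0.0008,-0.006],"twist": [0,0,0],"hand": 0},
    {"slide": [-0.0002,0.0008,-0.006],"twist": [0,0,0],"hand": 0}
  ]
}}

```text
time_s: 11.75
tcp_pos: [0.5139, -0.0607, 0.2234]
orientation: [[0.968, 0.249, -0.0], [0.249, -0.968, 0.0], [-0.0, -0.0, -1.0]]
contact_force: [0.6, 0.8, -2.6]
finger_gap: 0.0109
grasp_force: 109.3
```

Emit:
{"method": "play_rows", "body": {
  "moves": [
    {"slide": [-0.0002,0.0008,-0.006],"twist": [0,0,0],"hand": 0},
    {"slide": [-0.0002,0.0008,-0.006],"twist": [0,0,0],"hand": 0},
    {"slide": [-0.0002,0.0008,-0.006],"twist": [0,0,0],"hand": 0},
    {"slide": [-0.0002,0.0008,-0.005],"twist": [0,0,0],"hand": 0},
    {"slide": [0,0,-0.002],"twist": [0,0,0],"hand": 0}
  ]
}}

```text
time_s: 12.38
tcp_pos: [0.5131, -0.0575, 0.1985]
orientation: [[0.968, 0.249, -0.001], [0.249, -0.968, 0.0], [-0.0, -0.0, -1.0]]
contact_force: [-0.6, -0.2, -3.4]
finger_gap: 0.0107
grasp_force: 109.3
```

Run:
```python
from h import *
r=ctrl.read_camera("side"); save(r,"s3.png",(210,150,110,100),6)
F=[]
for i in range(4):
    s=ctrl.state(); F.append([*s["contact_force"],*s["ft_torque"]]); q=barhook(ctrl.read_camera("side"))[0]
tz=stand(np.array(s["tcp_pos"])); print(tz,np.mean(F,0))
b=q[(abs(q[:,0])>.012)&(abs(q[:,0])<.05)&(abs(q[:,1]+.005)<.02)&(abs(q[:,2]-tz[2]-.018)<.014)]; print(np.percentile(b,[5,50,95],axis=0),np.polyfit(b[:,0],b[:,1:],1)[0])
h=q[(q[:,2]>-.16)&(q[:,2]<-.075)&(abs(q[:,0])<.02)&(abs(q[:,1]+.015)<.03)]; print(len(h),np.median(h,0),np.polyfit(h[:,2],h[:,1],1))
print(np.array(s["orientation"]))
```

```text
[-0.086  -0.0116 -0.1858] [ 0.1993 -0.2063 -2.6897 -0.0191  0.2234 -0.0311]
[[-0.0453 -0.0114 -0.1764]
 [-0.0128 -0.0058 -0.1683]
 [ 0.0477 -0.0007 -0.1627]] [-0.0008 -0.0359]
60 [-0.0018 -0.0117 -0.1176] [-0.0432 -0.0161]
[[ 0.9685  0.249   0.0003]
 [ 0.249  -0.9685 -0.0001]
 [ 0.0003  0.0001 -1.    ]]
```

View pics/s3.png

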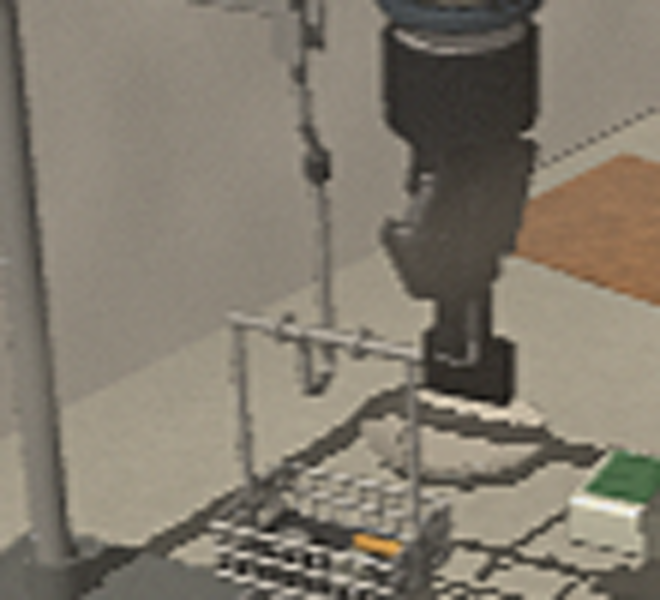

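Emit:
{"method": "play_rows", "body": {
  "moves": [
    {"slide": [-0.0001,0.0005,-0.002],"twist": [0,0,0],"hand": 0},
    {"slide": [-0.0001,0.0005,-0.002],"twist": [0,0,0],"hand": 0},
    {"slide": [-0.0001,0.0005,-0.002],"twist": [0,0,0],"hand": 0},
    {"slide": [-0.0001,0.0005,-0.002],"twist": [0,0,0],"hand": 0},
    {"slide": [-0.0001,0.0005,-0.001],"twist": [0,0,0],"hand": 0}
  ]
}}

```text
time_s: 13.25
tcp_pos: [0.5126, -0.055, 0.1898]
orientation: [[0.968, 0.249, -0.0], [0.249, -0.968, 0.0], [-0.0, -0.0, -1.0]]
contact_force: [-0.8, -0.8, -2.8]
finger_gap: 0.0104
grasp_force: 109.3
```

Emit:
{"method": "play_rows", "body": {
  "moves": [
    {"slide": [-0.0001,0.0005,-0.001],"twist": [0,0,0],"hand": 0},
    {"slide": [-0.0001,0.0005,-0.001],"twist": [0,0,0],"hand": 0},
    {"slide": [-0.0001,0.0005,-0.001],"twist": [0,0,0],"hand": 0}
  ]
}}

```text
time_s: 13.62
tcp_pos: [0.5124, -0.0536, 0.187]
orientation: [[0.968, 0.249, 0.0], [0.249, -0.968, -0.0], [0.0, 0.0, -1.0]]
contact_force: [-0.7, 0.7, -2.7]
finger_gap: 0.0105
grasp_force: 109.3
```

```bash
cat >> h.py <<'E'
def chk(n=4):
    F=[]
    for i in range(n):
        s=ctrl.state(); F.append([*s["contact_force"],*s["ft_torque"]]); r=ctrl.read_camera("side"); q=barhook(r)[0]
    tz=stand(np.array(s["tcp_pos"])); print(s["time_s"],"tcp",tz,"F",np.mean(F,0),"zs",np.array(F)[:,2],"tooltilt",np.array(s["orientation"])[2,:2])
    b=q[(abs(q[:,0])>.012)&(abs(q[:,0])<.05)&(abs(q[:,1]+.003)<.02)&(abs(q[:,2]-tz[2]-.018)<.012)]; print("bar",np.median(b,0),np.polyfit(b[:,0],b[:,1:],1)[0])
    h=q[(q[:,2]>-.16)&(q[:,2]<-.075)&(abs(q[:,0])<.02)&(abs(q[:,1]+.015)<.03)]; print("shank",len(h),np.median(h,0),np.polyfit(h[:,2],h[:,1],1))
    return r
E
python3 -c "
from h import *
chk()"
```

```text
13.775 tcp [-0.0859 -0.0074 -0.1981] F [-0.1874  0.138  -2.2904 -0.0462  0.2182 -0.0304] zs [-2.7223 -1.6679 -2.3229 -2.4485] tooltilt [-0.0001 -0.0001]
bar [-0.0131 -0.0017 -0.1806] [ 0.0026 -0.0317]
shank 61 [-0.0013 -0.0092 -0.1132] [-0.0093 -0.0102]
```

Emit:
{"method": "play_rows", "body": {
  "moves": [
    {"slide": [-0.0001,0.0005,-0.001],"twist": [0,0,0],"hand": 0},
    {"slide": [-0.0001,0.0005,-0.001],"twist": [0,0,0],"hand": 0},
    {"slide": [0,0,0],"twist": [0,0,0],"hand": 0}
  ]
}}

```text
time_s: 14.2
tcp_pos: [0.5122, -0.0525, 0.1848]
orientation: [[0.968, 0.249, -0.0], [0.249, -0.968, 0.0], [-0.0, -0.0, -1.0]]
contact_force: [0.6, 0.7, -3.2]
finger_gap: 0.0106
grasp_force: 109.3
```

```bash
python3 -c "
from h import *
chk(3)"
```

```text
14.3 tcp [-0.0858 -0.0064 -0.2   ] F [ 0.2622  0.584  -3.2242 -0.0484  0.2005  0.0058] zs [-3.1936 -2.9423 -3.5367] tooltilt [-0. -0.]
bar [ 0.0122  0.0002 -0.1823] [ 0.0056 -0.0313]
shank 60 [-0.0012 -0.0087 -0.1077] [ 0.0103 -0.0077]
```

Emit:
{"method": "play_rows", "body": {
  "moves": [
    {"slide": [-0.0001,0.0005,-0.001],"twist": [0,0,0],"hand": 0},
    {"slide": [-0.0001,0.0005,-0.001],"twist": [0,0,0],"hand": 0},
    {"slide": [0,0,0],"twist": [0,0,0],"hand": 0}
  ]
}}

```text
time_s: 14.72
tcp_pos: [0.5119, -0.0515, 0.1828]
orientation: [[0.968, 0.249, -0.0], [0.249, -0.968, 0.0], [-0.0, -0.0, -1.0]]
contact_force: [0.7, 0.1, -2.9]
finger_gap: 0.0105
grasp_force: 109.3
```

```bash
python3 -c "
from h import *
chk(3)"
```

```text
14.825 tcp [-0.0857 -0.0054 -0.2021] F [ 0.5677 -0.1288 -3.0208 -0.031   0.1817  0.0186] zs [-2.888  -3.0569 -3.1173] tooltilt [-0.0001 -0.    ]
bar [-0.0005  0.0009 -0.1846] [ 0.0052 -0.0114]
shank 60 [-0.0013 -0.0086 -0.1085] [-0.0145 -0.01  ]
```

Emit:
{"method": "play_rows", "body": {
  "moves": [
    {"slide": [0,0,-0.001],"twist": [0,0,0],"hand": 0},
    {"slide": [0,0,-0.001],"twist": [0,0,0],"hand": 0},
    {"slide": [0,0,0],"twist": [0,0,0],"hand": 0}
  ]
}}

```text
time_s: 15.25
tcp_pos: [0.5119, -0.0516, 0.1808]
orientation: [[0.968, 0.249, -0.0], [0.249, -0.968, 0.0], [-0.0, -0.0, -1.0]]
contact_force: [0.4, 0.1, -2.5]
finger_gap: 0.0102
grasp_force: 109.3
```

```bash
python3 -c "
from h import *
chk(3)"
```

```text
15.35 tcp [-0.0857 -0.0054 -0.204 ] F [-0.0992  0.2063 -2.8315 -0.063   0.2238 -0.0037] zs [-2.4522 -3.1619 -2.8805] tooltilt [-0. -0.]
bar [-0.0153  0.0009 -0.1862] [ 0.0068 -0.0196]
shank 60 [-0.0013 -0.0086 -0.1083] [ 0.0089 -0.0076]
```

Emit:
{"method": "play_rows", "body": {
  "moves": [
    {"slide": [-0.0001,0.0005,-0.001],"twist": [0,0,0],"hand": 0},
    {"slide": [-0.0001,0.0005,-0.0005],"twist": [0,0,0],"hand": 0},
    {"slide": [0,0,0],"twist": [0,0,0],"hand": 0}
  ]
}}

```text
time_s: 15.78
tcp_pos: [0.5118, -0.0505, 0.1794]
orientation: [[0.968, 0.249, -0.0], [0.249, -0.968, 0.0], [-0.0, -0.0, -1.0]]
contact_force: [0.6, -0.9, -2.7]
finger_gap: 0.0105
grasp_force: 109.3
```

```bash
python3 -c "
from h import *
chk(3)"
```

```text
15.875 tcp [-0.0857 -0.0044 -0.2055] F [ 0.5555 -0.3777 -3.0586 -0.0219  0.1817  0.0047] zs [-2.7464 -3.1992 -3.2302] tooltilt [ 0. -0.]
bar [ 0.0129  0.0005 -0.1874] [ 0.0171 -0.0049]
shank 61 [-0.0019 -0.0081 -0.1084] [-0.0201 -0.0102]
```

Emit:
{"method": "play_rows", "body": {
  "moves": [
    {"slide": [-0.0001,0.0004,-0.001],"twist": [0,0,0],"hand": 0},
    {"slide": [-0.0001,0.0004,-0.0005],"twist": [0,0,0],"hand": 0},
    {"slide": [0,0,0],"twist": [0,0,0],"hand": 0}
  ]
}}

```text
time_s: 16.3
tcp_pos: [0.5116, -0.0497, 0.1779]
orientation: [[0.968, 0.249, -0.0], [0.249, -0.968, 0.0], [-0.0, -0.0, -1.0]]
contact_force: [0.3, 0.3, -3.6]
finger_gap: 0.0106
grasp_force: 109.3
```

```bash
python3 -c "
from h import *
chk(3)"
```

```text
16.4 tcp [-0.0857 -0.0036 -0.207 ] F [ 0.5483 -0.1738 -2.9595 -0.0742  0.2273 -0.0069] zs [-3.6141 -3.0602 -2.2043] tooltilt [0. 0.]
bar [ 0.0126  0.0019 -0.1892] [ 0.0011 -0.033 ]
shank 61 [-0.0013 -0.0081 -0.107 ] [ 0.0016 -0.0082]
```

Emit:
{"method": "play_rows", "body": {
  "moves": [
    {"slide": [-0.0001,0.0004,-0.001],"twist": [0,0,0],"hand": 0},
    {"slide": [-0.0001,0.0004,-0.0005],"twist": [0,0,0],"hand": 0},
    {"slide": [0,0,0],"twist": [0,0,0],"hand": 0}
  ]
}}

```text
time_s: 16.82
tcp_pos: [0.5115, -0.049, 0.1767]
orientation: [[0.968, 0.249, 0.0], [0.249, -0.968, -0.0], [0.0, 0.0, -1.0]]
contact_force: [-1.1, -0.1, -1.6]
finger_gap: 0.0108
grasp_force: 109.5
```

```bash
python3 -c "
from h import *
r=chk(3); save(r,'s4.png',(210,160,110,100),6)"
```

```text
16.925 tcp [-0.0856 -0.0028 -0.2083] F [-0.2796  0.445  -2.0012 -0.0231  0.125  -0.0157] zs [-1.552  -1.9256 -2.5261] tooltilt [0.0004 0.0002]
bar [-0.0127  0.0025 -0.1901] [ 0.0042 -0.0115]
shank 60 [-0.0011 -0.0092 -0.1132] [ 0.0062 -0.0087]
```

View pics/s4.png

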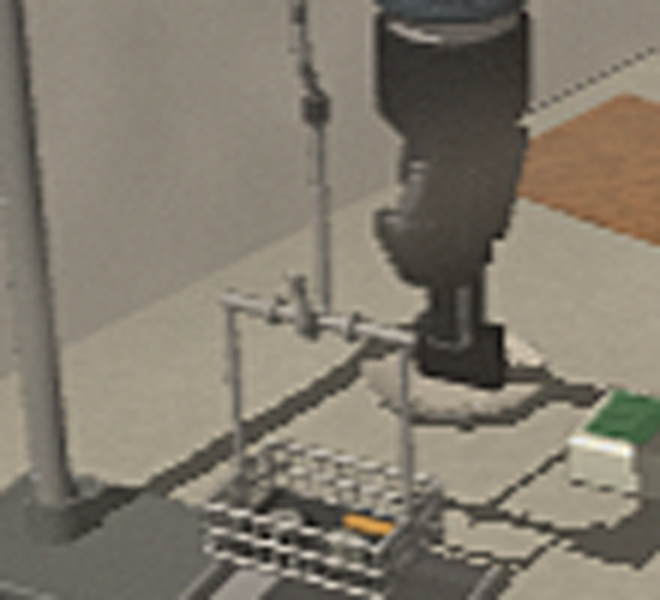

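Emit:
{"method": "play_rows", "body": {
  "moves": [
    {"slide": [-0.0002,0.001,0],"twist": [0,0,0],"hand": 0},
    {"slide": [-0.0003,0.001,0],"twist": [0,0,0],"hand": 0},
    {"slide": [-0.0002,0.0008,-0.0005],"twist": [0,0,0],"hand": 0},
    {"slide": [0,0,0],"twist": [0,0,0],"hand": 0}
  ]
}}

```text
time_s: 17.48
tcp_pos: [0.5107, -0.0461, 0.1761]
orientation: [[0.968, 0.249, 0.0], [0.249, -0.968, -0.0], [0.0, 0.0, -1.0]]
contact_force: [0.1, -0.3, 0.3]
finger_gap: 0.0108
grasp_force: 109.6
```

```bash
python3 -c "
from h import *
r=chk(5)"
```

```text
17.675 tcp [-0.0856  0.0001 -0.2089] F [-0.3035 -0.0899 -0.5249 -0.0288  0.1436 -0.0273] zs [ 0.2644 -1.1161 -0.8619 -0.1533 -0.7578] tooltilt [0.0002 0.0002]
bar [-0.0163  0.0055 -0.1901] [ 0.0068 -0.0002]
shank 63 [-0.0017 -0.0075 -0.1091] [ 0.0001 -0.0077]
```

Emit:
{"method": "play_rows", "body": {
  "moves": [
    {"slide": [0,0,-0.0005],"twist": [0,0,0],"hand": 0},
    {"slide": [0,0,-0.0005],"twist": [0,0,0],"hand": 0},
    {"slide": [0,0,0],"twist": [0,0,0],"hand": 0}
  ]
}}

```text
time_s: 18.1
tcp_pos: [0.5108, -0.0462, 0.1753]
orientation: [[0.969, 0.249, 0.0], [0.249, -0.969, -0.0], [0.0, 0.0, -1.0]]
contact_force: [-1.3, -0.9, 0.9]
finger_gap: 0.0104
grasp_force: 109.9
```

```bash
python3 -c "
from h import *
r=chk(5)"
```

```text
18.3 tcp [-0.0856  0.0001 -0.2098] F [-1.256  -0.5342  1.3698  0.      0.0761 -0.0078] zs [0.87   2.4337 1.6153 1.1256 0.8046] tooltilt [0.0004 0.0002]
bar [-0.0159  0.0054 -0.1905] [0.0051 0.0143]
shank 64 [-0.0019 -0.0072 -0.1079] [-0.0049 -0.0081]
```

Emit:
{"method": "play_rows", "body": {
  "moves": [
    {"slide": [0,0,0],"twist": [-0.12,0.48,0],"hand": 0},
    {"slide": [0,0,0],"twist": [-0.12,0.48,0],"hand": 0},
    {"slide": [0,0,0],"twist": [0,0,0],"hand": 0}
  ]
}}

```text
time_s: 18.73
tcp_pos: [0.5108, -0.0463, 0.1754]
orientation: [[0.968, 0.249, -0.017], [0.249, -0.969, -0.005], [-0.017, 0.0, -1.0]]
contact_force: [-3.4, -0.9, 5.3]
finger_gap: 0.0105
grasp_force: 110.4
```

```bash
python3 -c "
from h import *
r=chk(5)"
```

```text
18.925 tcp [-0.0856  0.0001 -0.2096] F [-3.0142 -0.9744  4.9784 -0.0884  0.2146 -0.0015] zs [5.3019 4.5688 5.5964 4.5028 4.922 ] tooltilt [-0.017   0.0002]
bar [ 0.013   0.0058 -0.1907] [0.0045 0.0017]
shank 64 [-0.0014 -0.008  -0.1076] [ 0.0135 -0.0068]
```

Emit:
{"method": "play_rows", "body": {
  "moves": [
    {"slide": [-0.0005,-0.0001,0.0003],"twist": [0,0,0],"hand": 0},
    {"slide": [0,0,0],"twist": [0,0,0],"hand": 0}
  ]
}}

```text
time_s: 19.23
tcp_pos: [0.5104, -0.0462, 0.1755]
orientation: [[0.968, 0.249, -0.016], [0.249, -0.968, -0.004], [-0.017, 0.0, -1.0]]
contact_force: [-2.2, -0.7, 4.6]
finger_gap: 0.0103
grasp_force: 110.3
```

```bash
python3 -c "
from h import *
r=chk(5)"
```

```text
19.425 tcp [-0.086   0.0001 -0.2096] F [-2.     -0.6715  4.7392  0.0064 -0.0865 -0.0126] zs [4.6146 4.7217 4.3971 4.8047 5.1578] tooltilt [-0.0168 -0.    ]
bar [-0.0009  0.0056 -0.1908] [0.0138 0.0139]
shank 63 [-0.0015 -0.0086 -0.1077] [ 0.019  -0.0062]
```

Emit:
{"method": "play_rows", "body": {
  "moves": [
    {"slide": [-0.0005,-0.0001,0.0002],"twist": [0,0,0],"hand": 0},
    {"slide": [0,0,0],"twist": [0,0,0],"hand": 0},
    {"slide": [0,0,0],"twist": [0,0,0],"hand": 0}
  ]
}}

```text
time_s: 19.85
tcp_pos: [0.5099, -0.0463, 0.1755]
orientation: [[0.968, 0.249, -0.016], [0.249, -0.968, -0.004], [-0.017, -0.0, -1.0]]
contact_force: [0.2, 0.4, 4.0]
finger_gap: 0.0105
grasp_force: 110.2
```

Emit:
{"method": "play_rows", "body": {
  "moves": [
    {"slide": [0,0,0],"twist": [0,0,0],"hand": 0},
    {"slide": [0,0,0],"twist": [0,0,0],"hand": 0}
  ]
}}

```text
time_s: 20.1
tcp_pos: [0.5098, -0.0463, 0.1755]
orientation: [[0.968, 0.249, -0.016], [0.249, -0.968, -0.004], [-0.017, -0.0, -1.0]]
contact_force: [1.6, 0.4, 4.0]
finger_gap: 0.0107
grasp_force: 110.2
```

Emit:
{"method": "play_rows", "body": {
  "moves": [
    {"slide": [0,0,0],"twist": [0,0,0],"hand": 0},
    {"slide": [0,0,0],"twist": [0,0,0],"hand": 0}
  ]
}}

```text
time_s: 20.35
tcp_pos: [0.5098, -0.0464, 0.1755]
orientation: [[0.968, 0.249, -0.017], [0.249, -0.968, -0.004], [-0.017, -0.0, -1.0]]
contact_force: [0.9, -0.4, 4.0]
finger_gap: 0.0108
grasp_force: 110.2
```

Emit:
{"method": "play_rows", "body": {
  "moves": [
    {"slide": [0,0,0],"twist": [0,0,0],"hand": 0},
    {"slide": [0,0,0],"twist": [0,0,0],"hand": 0}
  ]
}}

```text
time_s: 20.6
tcp_pos: [0.5098, -0.0463, 0.1755]
orientation: [[0.968, 0.249, -0.017], [0.249, -0.968, -0.004], [-0.017, -0.0, -1.0]]
contact_force: [2.9, 0.8, 3.8]
finger_gap: 0.0106
grasp_force: 110.2
```

Emit:
{"method": "play_rows", "body": {
  "moves": [
    {"slide": [0,0,0],"twist": [0,0,0],"hand": 0},
    {"slide": [0,0,0],"twist": [0,0,0],"hand": 0},
    {"slide": [0,0,0],"twist": [0,0,0],"hand": 0},
    {"slide": [0,0,0],"twist": [0,0,0],"hand": 0}
  ]
}}

```text
time_s: 21.1
tcp_pos: [0.5097, -0.0464, 0.1755]
orientation: [[0.968, 0.249, -0.017], [0.249, -0.968, -0.004], [-0.017, -0.0, -1.0]]
contact_force: [1.7, -0.1, 3.8]
finger_gap: 0.0105
grasp_force: 110.2
```

```bash
python3 -c "
from h import *
r=chk(3)"
```

```text
21.2 tcp [-0.0866  0.0002 -0.2095] F [ 1.472   0.3692  3.7813  0.1219 -0.5973  0.0336] zs [3.7837 3.3558 4.2043] tooltilt [-0.0171 -0.0001]
bar [ 0.0131  0.0056 -0.1908] [-0.0039 -0.0143]
shank 63 [-0.0016 -0.0078 -0.1075] [ 0.0014 -0.0078]
```

Emit:
{"method": "play_rows", "body": {
  "moves": [
    {"slide": [0.0001,0,-0.0002],"twist": [0,0,0],"hand": 0},
    {"slide": [0,0,0],"twist": [0,0,0],"hand": 0},
    {"slide": [0,0,0],"twist": [0,0,0],"hand": 0},
    {"slide": [0,0,0],"twist": [0,0,0],"hand": 0},
    {"slide": [0,0,0],"twist": [0,0,0],"hand": 0}
  ]
}}

```text
time_s: 21.88
tcp_pos: [0.5098, -0.0464, 0.1753]
orientation: [[0.968, 0.249, -0.017], [0.249, -0.968, -0.004], [-0.017, -0.0, -1.0]]
contact_force: [1.0, 0.1, 5.2]
finger_gap: 0.0106
grasp_force: 110.3
```

Emit:
{"method": "play_rows", "body": {
  "moves": [
    {"slide": [0,0,0],"twist": [0,0,0],"hand": 0},
    {"slide": [0,0,0],"twist": [0,0,0],"hand": 0},
    {"slide": [0,0,0],"twist": [0,0,0],"hand": 0}
  ]
}}

```text
time_s: 22.25
tcp_pos: [0.5098, -0.0464, 0.1753]
orientation: [[0.968, 0.249, -0.017], [0.249, -0.968, -0.004], [-0.017, -0.0, -1.0]]
contact_force: [1.6, 0.9, 4.7]
finger_gap: 0.0103
grasp_force: 110.3
```

Emit:
{"method": "play_rows", "body": {
  "moves": [
    {"slide": [0,0,0],"twist": [0,0,0],"hand": 0},
    {"slide": [0,0,0],"twist": [0,0,0],"hand": 0},
    {"slide": [0,0,0],"twist": [0,0,0],"hand": 0}
  ]
}}

```text
time_s: 22.62
tcp_pos: [0.5098, -0.0464, 0.1753]
orientation: [[0.968, 0.249, -0.017], [0.249, -0.968, -0.004], [-0.017, -0.0, -1.0]]
contact_force: [1.0, 1.0, 3.8]
finger_gap: 0.0103
grasp_force: 110.3
```

```bash
python3 -c "
from h import *
r=chk(3)"
```

```text
22.725 tcp [-0.0866  0.0001 -0.2097] F [ 1.0631  0.6361  4.4667  0.1182 -0.5349 -0.0315] zs [3.8083 4.605  4.9868] tooltilt [-0.0173 -0.0001]
bar [-0.0125  0.0051 -0.1904] [ 0.0105 -0.0103]
shank 65 [-0.0017 -0.0075 -0.1073] [ 0.0047 -0.007 ]
```

Emit:
{"method": "play_rows", "body": {
  "moves": [
    {"slide": [0.0003,0.0001,0.0001],"twist": [0.12,-0.48,0],"hand": 0},
    {"slide": [0.0003,0,0.0002],"twist": [0.12,-0.48,0],"hand": 0},
    {"slide": [0,0,0],"twist": [0,0,0],"hand": 0}
  ]
}}

```text
time_s: 23.15
tcp_pos: [0.5101, -0.0463, 0.1751]
orientation: [[0.969, 0.249, -0.001], [0.249, -0.969, 0.0], [-0.001, -0.0, -1.0]]
contact_force: [1.4, 0.4, 1.9]
finger_gap: 0.01
grasp_force: 109.9
```

```bash
python3 -c "
from h import *
r=chk(4)"
```

```text
23.3 tcp [-0.0861  0.0002 -0.2098] F [ 1.1629  0.2461  1.4731  0.114  -0.4061  0.0123] zs [1.8972 1.0745 1.5233 1.3974] tooltilt [-0.0007 -0.0003]
bar [-0.0136  0.0055 -0.1899] [-0.0011 -0.0093]
shank 64 [-0.0011 -0.0087 -0.1078] [ 0.0008 -0.0081]
```

Emit:
{"method": "play_rows", "body": {
  "moves": [
    {"slide": [0.0003,0.0001,0.0004],"twist": [0,0,0],"hand": 0},
    {"slide": [0.0002,0,0.0004],"twist": [0,0,0],"hand": 0},
    {"slide": [0,0,0],"twist": [0,0,0],"hand": 0}
  ]
}}

```text
time_s: 23.72
tcp_pos: [0.5106, -0.0462, 0.176]
orientation: [[0.968, 0.249, -0.001], [0.249, -0.968, -0.0], [-0.001, -0.0, -1.0]]
contact_force: [-0.3, -0.1, -0.1]
finger_gap: 0.0103
grasp_force: 109.7
```

```bash
python3 -c "
from h import *
r=chk(4)"
```

```text
23.875 tcp [-0.0857  0.0001 -0.2089] F [-0.2857 -0.5061 -0.1148 -0.0166  0.0415 -0.0019] zs [-0.1335 -0.0322 -0.4039  0.1104] tooltilt [-0.0008 -0.0002]
bar [-0.0169  0.0059 -0.1901] [0.0194 0.005 ]
shank 62 [-0.0015 -0.0086 -0.1082] [-0.006  -0.0089]
```

Emit:
{"method": "play_rows", "body": {
  "moves": [
    {"slide": [0,0,0],"twist": [0,0,0],"hand": 0},
    {"slide": [0,0,0],"twist": [0,0,0],"hand": 0},
    {"slide": [0,0,0],"twist": [0,0,0],"hand": 16},
    {"slide": [0,0,0],"twist": [0,0,0],"hand": 22},
    {"slide": [0,0,0],"twist": [0,0,0],"hand": 35}
  ],
  "grip_force": 20
}}

```text
time_s: 24.55
tcp_pos: [0.511, -0.0462, 0.1766]
orientation: [[0.968, 0.249, 0.0], [0.249, -0.968, -0.0], [0.0, 0.0, -1.0]]
contact_force: [-0.1, 0.4, 0.5]
finger_gap: 0.03
grasp_force: 0.0
```

```bash
python3 -c "
from h import *
for i in range(5):
    r=chk(1)
save(r,'s5.png',(210,160,110,100),6)
print(ctrl.state()['finger_gap'])"
```

```text
24.55 tcp [-0.0853  0.     -0.2084] F [-0.0749  0.4252  0.4955  0.0256  0.0266 -0.0109] zs [0.4955] tooltilt [0.0005 0.0002]
bar [ 0.0134  0.0048 -0.1899] [0.0018 0.0209]
shank 60 [-0.0016 -0.008  -0.1092] [-0.0254 -0.0115]
24.6 tcp [-0.0854  0.0001 -0.2085] F [ 0.9036  0.4603 -0.5378 -0.0098  0.0036  0.0188] zs [-0.5378] tooltilt [0.0003 0.0001]
bar [ 0.0132  0.0033 -0.19  ] [0.0001 0.0362]
shank 62 [-0.0016 -0.0088 -0.1085] [-0.0156 -0.01  ]
24.65 tcp [-0.0854  0.0001 -0.2084] F [ 0.1007 -0.4713 -0.7877 -0.0136 -0.0041 -0.0005] zs [-0.7877] tooltilt [0.0004 0.0001]
bar [-0.0134  0.004  -0.1905] [0.0108 0.0427]
shank 60 [-0.0011 -0.0093 -0.1087] [ 0.0096 -0.0081]
24.7 tcp [-0.0854  0.0001 -0.2085] F [-0.5055 -0.0095  0.385   0.015  -0.0214  0.0393] zs [0.385] tooltilt [0.0002 0.0001]
bar [-0.0124  0.0036 -0.1906] [0.0068 0.0452]
shank 59 [-0.0013 -0.009  -0.1107] [-0.0237 -0.0114]
24.75 tcp [-0.0854  0.0001 -0.2085] F [0.2675 0.3046 0.5188 0.0256 0.0543 0.0312] zs [0.5188] tooltilt [0.0002 0.    ]
bar [-0.0001  0.0037 -0.1907] [0.0149 0.0494]
shank 60 [-0.0014 -0.0094 -0.1102] [-0.0049 -0.0098]
0.030033223898666042
```

View pics/s5.png

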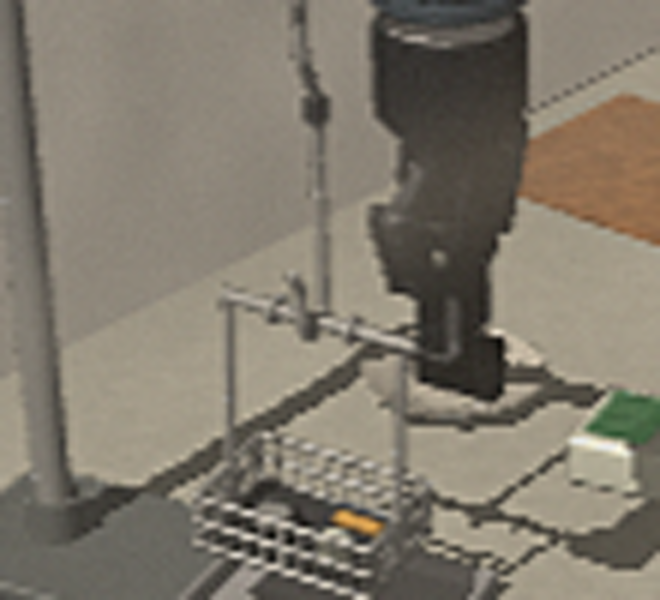

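Emit:
{"method": "play_rows", "body": {
  "moves": [
    {"slide": [0,0,0],"twist": [0,0,0],"hand": 35},
    {"slide": [0,0,0],"twist": [0,0,0],"hand": 35}
  ]
}}

```text
time_s: 25.05
tcp_pos: [0.5109, -0.0462, 0.1764]
orientation: [[0.968, 0.249, 0.0], [0.249, -0.968, 0.0], [0.0, 0.0, -1.0]]
contact_force: [0.2, -0.0, -0.1]
finger_gap: 0.03
grasp_force: 0.0
```

```bash
python3 -c "
from h import *
r=chk(1)"
```

```text
25.05 tcp [-0.0855  0.0001 -0.2086] F [ 0.1504 -0.0095 -0.0687 -0.0226  0.0016 -0.0295] zs [-0.0687] tooltilt [0. 0.]
bar [ 0.0138  0.0032 -0.1905] [0.0223 0.0035]
shank 56 [-0.0015 -0.0088 -0.1073] [ 0.0028 -0.008 ]
```

Emit:
{"method": "play_rows", "body": {
  "moves": [
    {"slide": [0,0,0],"twist": [0,0,0],"hand": 35},
    {"slide": [0,0,0],"twist": [0,0,0],"hand": 35},
    {"slide": [0,0,0],"twist": [0,0,0],"hand": 35}
  ]
}}

```text
time_s: 25.48
tcp_pos: [0.5109, -0.0462, 0.1764]
orientation: [[0.968, 0.249, -0.0], [0.249, -0.968, -0.0], [-0.0, 0.0, -1.0]]
contact_force: [-0.3, -0.6, -0.4]
finger_gap: 0.03
grasp_force: 0.0
```

```bash
python3 -c "
from h import *
r=chk(1)"
```

```text
25.475 tcp [-0.0855  0.0001 -0.2086] F [-0.3449 -0.6027 -0.4093  0.0661  0.0199  0.0242] zs [-0.4093] tooltilt [-0.  0.]
bar [-0.0138  0.0055 -0.1903] [0.0185 0.0517]
shank 60 [-0.0011 -0.0086 -0.1091] [ 0.0132 -0.0073]
```

Emit:
{"method": "play_rows", "body": {
  "moves": [
    {"slide": [0,0,0],"twist": [0,0,0],"hand": 35},
    {"slide": [0,0,0],"twist": [0,0,0],"hand": 35},
    {"slide": [0,0,0],"twist": [0,0,0],"hand": 35},
    {"slide": [0,0,0],"twist": [0,0,0],"hand": 35}
  ]
}}

```text
time_s: 26.02
tcp_pos: [0.5109, -0.0462, 0.1764]
orientation: [[0.968, 0.249, 0.0], [0.249, -0.968, -0.0], [0.0, 0.0, -1.0]]
contact_force: [0.3, 0.1, -0.3]
finger_gap: 0.0295
grasp_force: 0.0
```

```bash
python3 -c "
from h import *
r=chk(1)
q=barhook(r)[0]
b=q[(abs(q[:,0])<.06)&(abs(q[:,1])<.012)&(q[:,2]>-.20)&(q[:,2]<-.178)]
for x0 in np.arange(-.05,.06,.01): 
    w=b[abs(b[:,0]-x0)<.006]; print(round(x0,3),len(w),np.median(w[:,1:],0))"
```

```text
26.025 tcp [-0.0854  0.0001 -0.2086] F [ 0.2544  0.1004 -0.3437  0.0078  0.0512  0.0181] zs [-0.3437] tooltilt [0. 0.]
bar [-0.0006  0.0037 -0.1896] [0.0051 0.0138]
shank 57 [-0.0012 -0.0095 -0.1072] [-0.0053 -0.0101]
-0.05 11 [ 0.0015 -0.1916]
-0.04 8 [ 0.004  -0.1904]
-0.03 14 [ 0.0033 -0.1913]
-0.02 15 [ 0.0046 -0.1888]
-0.01 11 [ 0.0021 -0.1896]
0.0 19 [ 0.0001 -0.1892]
0.01 5 [ 0.0034 -0.1889]
0.02 16 [ 0.0033 -0.1893]
0.03 5 [ 0.0043 -0.1904]
0.04 8 [ 0.0027 -0.1889]
0.05 10 [ 0.0052 -0.1904]
```

Emit:
{"method": "play_rows", "body": {
  "moves": [
    {"slide": [0,0,0],"twist": [0,0,0],"hand": 60},
    {"slide": [0,0,0],"twist": [0,0,0],"hand": 60},
    {"slide": [0,0,0.01],"twist": [0,0,0],"hand": 60},
    {"slide": [0,0,0.025],"twist": [0,0,0],"hand": 60},
    {"slide": [0,0,0.03],"twist": [0,0,0],"hand": 60}
  ]
}}

```text
time_s: 26.7
tcp_pos: [0.5107, -0.0461, 0.2423]
orientation: [[0.968, 0.249, -0.0], [0.249, -0.968, 0.0], [-0.0, -0.0, -1.0]]
contact_force: [1.0, 0.3, 0.7]
finger_gap: 0.0511
grasp_force: 0.0
```

Emit:
{"method": "play_rows", "body": {
  "moves": [
    {"slide": [0,0,0.03],"twist": [0,0,0],"hand": 60},
    {"slide": [-0.02,-0.005,0.02],"twist": [0,0,0],"hand": 60},
    {"slide": [-0.03,-0.008,0],"twist": [0,0,0],"hand": 60},
    {"slide": [-0.03,-0.008,0],"twist": [0,0,0],"hand": 60},
    {"slide": [0,0,0],"twist": [0,0,0],"hand": 60}
  ]
}}

```text
time_s: 27.32
tcp_pos: [0.4301, -0.0675, 0.2933]
orientation: [[0.969, 0.248, 0.003], [0.248, -0.969, -0.001], [0.003, 0.002, -1.0]]
contact_force: [0.7, 0.5, 0.1]
finger_gap: 0.0508
grasp_force: 0.0
```

```bash
python3 -c "
from h import *
P0=np.array(ctrl.state()['tcp_pos'])
for i in range(4):
    t=ctrl.state()['time_s']; r=ctrl.read_camera('side'); q=barhook(r)[0]
    b=q[(abs(q[:,0])<.05)&(abs(q[:,1])<.012)&(q[:,2]>-.20)&(q[:,2]<-.18)]
    s=q[(q[:,0]<-.06)&(q[:,0]>-.115)&(abs(q[:,1])<.02)&(q[:,2]>-.23)&(q[:,2]<-.15)]
    h=q[(q[:,2]>-.16)&(q[:,2]<-.075)&(abs(q[:,0])<.02)&(abs(q[:,1]+.015)<.03)]
    print(t,np.median(b,0),np.polyfit(b[:,0],b[:,1:],1)[0],'sleeve',len(s),np.median(s,0),'shank',np.median(h,0)[1])
save(r,'s6.png',(190,140,140,120),5)"
```

```text
27.325 [-0.0023  0.0045 -0.1899] [-0.0016  0.0188] sleeve 176 [-0.0881  0.0077 -0.1899] shank -0.008333402576314866
27.375 [-0.0024  0.0045 -0.1903] [-0.0228  0.0017] sleeve 176 [-0.0882  0.0079 -0.1898] shank -0.008304370266362673
27.425 [-0.0029  0.0041 -0.19  ] [-0.0063  0.0339] sleeve 174 [-0.0879  0.0081 -0.1905] shank -0.008061873908330503
27.475 [-0.0025  0.0048 -0.1902] [0.0036 0.0302] sleeve 174 [-0.0881  0.0085 -0.1903] shank -0.007898835373182528
```

View pics/s6.png

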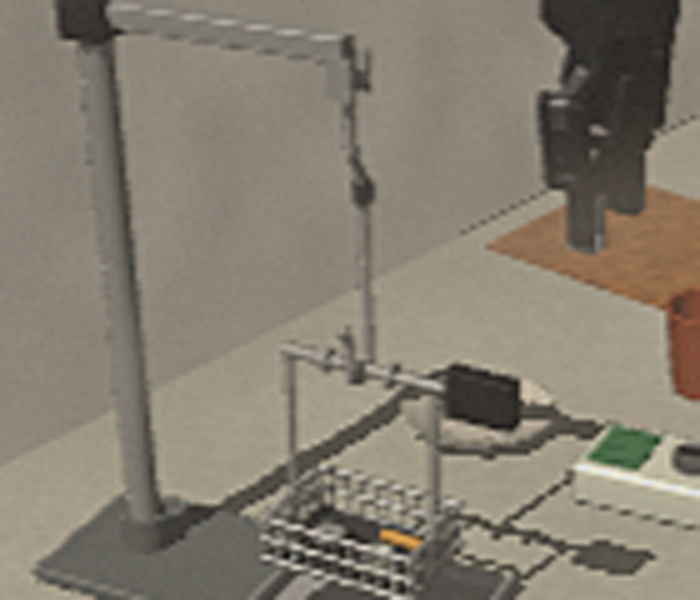

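Emit:
{"method": "play_rows", "body": {
  "moves": [
    {"slide": [0,0,0],"twist": [0,0,0],"hand": 60},
    {"slide": [0,0,0],"twist": [0,0,0],"hand": 60},
    {"slide": [0,0,0],"twist": [0,0,0],"hand": 60},
    {"slide": [0,0,0],"twist": [0,0,0],"hand": 60},
    {"slide": [0,0,0],"twist": [0,0,0],"hand": 60}
  ]
}}

```text
time_s: 28.15
tcp_pos: [0.4309, -0.0672, 0.2914]
orientation: [[0.968, 0.249, 0.0], [0.249, -0.968, -0.0], [0.0, 0.0, -1.0]]
contact_force: [-0.2, 0.4, -0.5]
finger_gap: 0.0513
grasp_force: 0.0
```

Emit:
{"method": "play_rows", "body": {
  "moves": [
    {"slide": [0,0,0],"twist": [0,0,0],"hand": 60},
    {"slide": [0,0,0],"twist": [0,0,0],"hand": 60},
    {"slide": [0,0,0],"twist": [0,0,0],"hand": 60},
    {"slide": [0,0,0],"twist": [0,0,0],"hand": 60},
    {"slide": [0,0,0],"twist": [0,0,0],"hand": 60}
  ]
}}

```text
time_s: 28.78
tcp_pos: [0.4309, -0.0672, 0.2914]
orientation: [[0.968, 0.249, -0.0], [0.249, -0.968, 0.0], [-0.0, -0.0, -1.0]]
contact_force: [-0.5, -0.5, 0.0]
finger_gap: 0.0511
grasp_force: 0.0
```

Emit:
{"method": "play_rows", "body": {
  "moves": [
    {"slide": [0,0,0],"twist": [0,0,0],"hand": 60},
    {"slide": [0,0,0],"twist": [0,0,0],"hand": 60},
    {"slide": [0,0,0],"twist": [0,0,0],"hand": 60},
    {"slide": [0,0,0],"twist": [0,0,0],"hand": 60},
    {"slide": [0,0,0],"twist": [0,0,0],"hand": 60}
  ]
}}

```text
time_s: 29.4
tcp_pos: [0.4309, -0.0672, 0.2914]
orientation: [[0.968, 0.249, -0.0], [0.249, -0.968, 0.0], [-0.0, -0.0, -1.0]]
contact_force: [-0.2, -0.8, -0.2]
finger_gap: 0.0515
grasp_force: 0.0
```

Emit:
{"method": "play_rows", "body": {
  "moves": [
    {"slide": [0,0,0],"twist": [0,0,0],"hand": 60},
    {"slide": [0,0,0],"twist": [0,0,0],"hand": 60},
    {"slide": [0,0,0],"twist": [0,0,0],"hand": 60},
    {"slide": [0,0,0],"twist": [0,0,0],"hand": 60},
    {"slide": [0,0,0],"twist": [0,0,0],"hand": 60}
  ]
}}

```text
time_s: 30.02
tcp_pos: [0.4309, -0.0672, 0.2914]
orientation: [[0.968, 0.249, -0.0], [0.249, -0.968, 0.0], [-0.0, -0.0, -1.0]]
contact_force: [0.4, 0.4, -0.6]
finger_gap: 0.0516
grasp_force: 0.0
```

```bash
python3 -c "
from h import *
for i in range(6):
    t=ctrl.state()['time_s']
    try: r=ctrl.read_camera('side')
    except Exception as e: print(e); break
    q=barhook(r)[0]
    b=q[(abs(q[:,0])<.05)&(abs(q[:,1])<.012)&(q[:,2]>-.20)&(q[:,2]<-.18)]
    s=q[(q[:,0]<-.06)&(q[:,0]>-.115)&(abs(q[:,1])<.02)&(q[:,2]>-.23)&(q[:,2]<-.15)]
    h=q[(q[:,2]>-.16)&(q[:,2]<-.075)&(abs(q[:,0])<.02)&(abs(q[:,1]+.015)<.03)]
    k=q[(abs(q[:,0])<.09)&(abs(q[:,1])<.07)&(q[:,2]>-.335)&(q[:,2]<-.28)]
    print(t,np.median(b,0),np.polyfit(b[:,0],b[:,2],1)[0],'sleeve',len(s),s.mean(0),'shank',h.mean(0)[1],'basket',len(k),k.mean(0))
"
```

```text
30.025 [-0.0028  0.0034 -0.1901] 0.02315885606027813 sleeve 164 [-0.0878  0.0056 -0.191 ] shank -0.009108307767709963 basket 673 [ 0.0031  0.0046 -0.3165]
30.075 [-0.0033  0.003  -0.1901] 0.013663465825067249 sleeve 171 [-0.0877  0.0055 -0.1907] shank -0.008805442663027734 basket 676 [ 0.0029  0.004  -0.3165]
30.125 [-0.003   0.0026 -0.19  ] 0.01076246463053956 sleeve 168 [-0.0879  0.0051 -0.1907] shank -0.009161294585119235 basket 676 [ 0.0031  0.0039 -0.3165]
30.175 [-0.0026  0.0032 -0.1906] 0.00027374429230488947 sleeve 168 [-0.0881  0.0055 -0.1906] shank -0.009167305177457561 basket 677 [ 0.0029  0.0041 -0.3164]
30.225 [-0.0028  0.0033 -0.19  ] 0.022526639828975636 sleeve 168 [-0.088   0.0051 -0.1908] shank -0.009499525877458236 basket 679 [ 0.003   0.004  -0.3164]
30.275 [-0.003   0.0034 -0.1902] 0.018646099270814166 sleeve 169 [-0.0879  0.0052 -0.1908] shank -0.008926791349403728 basket 676 [ 0.0028  0.0042 -0.3165]
```

Emit:
{"method": "play_rows", "body": {
  "moves": [
    {"slide": [0,0,0],"twist": [0,0,0],"hand": 60},
    {"slide": [0,0,0],"twist": [0,0,0],"hand": 60},
    {"slide": [0,0,0],"twist": [0,0,0],"hand": 60},
    {"slide": [0,0,0],"twist": [0,0,0],"hand": 60},
    {"slide": [0,0,0],"twist": [0,0,0],"hand": 60}
  ]
}}

```text
time_s: 30.95
tcp_pos: [0.4309, -0.0672, 0.2914]
orientation: [[0.968, 0.249, 0.0], [0.249, -0.968, 0.0], [0.0, -0.0, -1.0]]
contact_force: [-1.0, 0.3, -0.2]
finger_gap: 0.0513
grasp_force: 0.0
```

Emit:
{"method": "play_rows", "body": {
  "moves": [
    {"slide": [0,0,0],"twist": [0,0,0],"hand": 60},
    {"slide": [0,0,0],"twist": [0,0,0],"hand": 60},
    {"slide": [0,0,0],"twist": [0,0,0],"hand": 60},
    {"slide": [0,0,0],"twist": [0,0,0],"hand": 60},
    {"slide": [0,0,0],"twist": [0,0,0],"hand": 60}
  ]
}}

```text
time_s: 31.58
tcp_pos: [0.4309, -0.0672, 0.2914]
orientation: [[0.968, 0.249, 0.0], [0.249, -0.968, -0.0], [0.0, 0.0, -1.0]]
contact_force: [0.3, 0.2, -0.3]
finger_gap: 0.0512
grasp_force: 0.0
```

Emit:
{"method": "play_rows", "body": {
  "moves": [
    {"slide": [0,0,0],"twist": [0,0,0],"hand": 60},
    {"slide": [0,0,0],"twist": [0,0,0],"hand": 60},
    {"slide": [0,0,0],"twist": [0,0,0],"hand": 60},
    {"slide": [0,0,0],"twist": [0,0,0],"hand": 60},
    {"slide": [0,0,0],"twist": [0,0,0],"hand": 60}
  ]
}}

```text
time_s: 32.2
tcp_pos: [0.4309, -0.0672, 0.2914]
orientation: [[0.968, 0.249, 0.0], [0.249, -0.968, 0.0], [0.0, 0.0, -1.0]]
contact_force: [0.6, -0.1, -0.4]
finger_gap: 0.0512
grasp_force: 0.0
```

```bash
python3 -c "
from h import *
for i in range(4):
    t=ctrl.state()['time_s']
    try: r=ctrl.read_camera('side')
    except Exception as e: print(e); break
    q=barhook(r)[0]
    s=q[(q[:,0]<-.06)&(q[:,0]>-.115)&(abs(q[:,1])<.02)&(q[:,2]>-.23)&(q[:,2]<-.15)]
    k=q[(abs(q[:,0])<.09)&(abs(q[:,1])<.07)&(q[:,2]>-.335)&(q[:,2]<-.28)]
    print(t,'sleeve',len(s),s.mean(0),'basket',k.mean(0))
print(ctrl.finish_job())
"
```

```text
32.2 sleeve 170 [-0.0879  0.0057 -0.1907] basket [ 0.0029  0.0042 -0.3165]
32.25 sleeve 169 [-0.0881  0.0057 -0.1904] basket [ 0.0029  0.0041 -0.3163]
32.3 sleeve 168 [-0.0878  0.0052 -0.1906] basket [ 0.003   0.0039 -0.3165]
32.35 sleeve 169 [-0.088   0.0059 -0.1902] basket [ 0.0029  0.0038 -0.3167]
the job is handed in; nothing more can be done
None
```

The job is handed in at about 32 s: the basket hangs still on the hook with the bar about 1° off level, after the hook came to rest leaning on the bar and carried about 7 N (6.6–7.7 N by the wrist sensor) for well over a second; the verdict itself was not reported back.

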